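# Index a clamped flange to its opposite gauging point with the hand wheel

### The job

The flange on the indexing stand has been gauged on one side and now needs gauging on the opposite side: push the dial indicator's slide right back to its rear stop by its upright post so that the tip is clear of the flange, then push the hand wheel round by its handle, anticlockwise seen from above, through exactly one full turn until its zero line stands at the pointer again, and then push the slide all the way home so that the tip rests on the flange once more. Do it by pushing gently with the fingers only: do not grip the handle or the post, do not turn the wheel the wrong way or run on past the pointer, and leave the tools and parts lying round the stand where they are.

Things in the scene. Friction and masses are not known exactly. Their poses are not given: they have to be found in the camera images.
- stand: Low grey indexing stand fixed to the desk, 290 x 112 mm gear case, 35 mm high, with the hand wheel at one end (left, seen from the robot) and a flange at the other. Origin: on the desk under the wheel's axis, z up. The stand's -x axis points from the wheel's axis to the zero pointer, a steel blade just outside the rim on the robot's side, top 71 mm above the desk. The flange's axis is at x 0, y -180 mm.
- wheel (a joint): Turn of the hand wheel about its vertical axis, rad: 0 at the start (zero line and handle at the pointer), growing anticlockwise seen from above; one full turn is 6.283. No stops or detent; friction (about 0.1 Nm, 1.5 N at the handle) holds it where it is left. Wheel: 160 mm outside diameter, three spokes, rim top and hub top 76 to 83 mm above the desk. Geared inside to the flange, which makes half a turn per wheel turn.
- handle: Black upright handle at the end of one spoke, on the wheel's rim, 72 mm from the wheel's axis. 22 mm diameter, 60 mm high, from 80 to 140 mm above the desk. Origin at its middle, 110 mm above the desk. It goes round with the wheel.
- wheel_axis (a point): Point on the vertical axis of the hand wheel, 80 mm above the desk; it does not move during the work.
- slide (a joint): Travel of the dial indicator's slide, m: 0 at the start (home: tip on the flange), 0.024 drawn right back on its rear stop. It moves level, straight away from the flange's axis (the direction from point spindle_axis to the post). Stops at both ends; friction about 2 N holds it where it is left.
- post: Plain steel upright post on the slide's dark clamp block, between the dial face and the flange, for pushing the slide by finger from either side. 19 mm diameter; free from 81 to 136 mm above the desk. Origin at its middle, 110 mm above the desk, 99 mm from the flange's axis when home. Next to it the dial reaches 77 mm, the flange 85 mm and the clamp screw in its bore 89 mm above the desk.
- spindle_axis (a point): Point on the vertical axis of the flange (155 mm across, one flat on its rim), 85 mm above the desk at the flange's top face. It does not move.
- ring_gauge: Loose steel ring, 47 mm diameter, 18 mm high, on the desk in front of the gear case; origin under its centre. Leave it.
- vee_block: Loose steel vee block, 38 x 62 mm, 42 mm high, on the desk behind the wheel; origin under its centre. Leave it.
- set_block: Loose drilled steel block, 45 x 70 mm, 40 mm high, on the desk behind and left of the wheel; origin under its centre. Leave it.
- screw_dish: Loose round steel dish with small screws, 68 mm across, 14 mm high, right of the flange; origin under its centre. Leave it.
- hex_key: Loose hexagon key, 30 x 88 mm, 6 mm high, on the desk right of the indicator; origin under its centre. Leave it.

How it is judged (in metres and radians):
On the way, in this order (a step that is already met when the one before it is completed fails the run):
1. the indicator's slide is pushed back to its rear stop (within 4 mm), the wheel still at zero (within 0.12 rad) (value of joint slide above 0.02 m and value of joint wheel below 0.12 rad), for 0.2 s.
2. the fingers are pushing the handle somewhere about the middle of the turn, with the slide back (value of joint slide above 0.016 m and value of joint wheel between 2 and 4.5 rad and contact force between the fingers and handle above 0.2 N).
3. the wheel has made one turn and stands at the pointer (within 0.12 rad), the slide still back (value of joint slide above 0.016 m and value of joint wheel between 6.1632 and 6.4032 rad and velocity of joint wheel below 0.05 rad/s), for 0.3 s.
At the end, for the whole second after the job is handed in: The slide is home (within 3 mm of its front stop, tip on the flange) and the hand wheel stands still one full turn anticlockwise from its start, zero line at the pointer within 0.12 rad (7 degrees) (value of joint slide below 0.003 m and value of joint wheel between 6.1632 and 6.4032 rad and velocity of joint wheel between -0.05 and 0.05 rad/s); the robot touches nothing.
It fails at once if the flange was turned with the indicator's tip still at it (wheel more than 0.3 rad from the pointer with the slide less than 12 mm back) (value of joint slide below 0.012 m and (value of joint wheel below -0.3 rad or value of joint wheel between 0.3 and 5.9832 rad)).
It fails at once if the wheel was turned the wrong way, by more than 0.2 rad (value of joint wheel below -0.2 rad).
It fails at once if the wheel ran more than 0.3 rad past the pointer (value of joint wheel above 6.5832 rad).
It fails at once if the handle or the post was gripped or forced (over 35 N from the fingers) (contact force between the fingers and handle above 35 N or contact force between the fingers and post above 35 N).
It fails at once if a loose tool or part lying round the stand was lifted or moved by more than 15 mm (distance of any of ring_gauge, vee_block, set_block, screw_dish, hex_key from where it was at the start of the episode above 0.015 m).
It also fails if it takes over 64 s, if anything falls off the work surface, if the arm or the gripper's body presses on something with over 40 N, if the wrist force passes 120 N, or if a joint passes its speed limit or range.

### The arm

A 6-joint arm with a two-finger parallel gripper is mounted at the origin on a cart in front of the work surface, level with it; the furniture and walls round the work are solid. World frame = base frame: x ahead of the robot, y to its left, z up, the work surface at z = 0. Lengths are in mm, angles in rad, forces in N, time in s.
With the tool pointing down it reaches from about 275 to 1000 mm from the base axis. Payload 8.4 kg.
Tool frame: the origin (TCP) lies at the very end of the fingers, on their centre line; the grasp point (between the pads) lies 19 mm behind it; z points along the fingers, x is the direction in which the jaws open and shut, and the axes are right-handed (so a half turn about z gives the same grasp; the last joint's range is limited). The gripper opens to 85 mm and grips with 20 to 120 N. Pads are 22 mm wide; open, the fingers measure 114 mm over their backs; the gripper's body (76 mm by 85 mm) begins 54 mm behind the grasp point. The pads swing forward as they close: fully open they stand 13 mm farther back than shut.
Start: joints at [-1.142, 0.353, 1.633, -0, 1.155, -0.002], TCP at [260.998, -567.898, 231.281] pointing down, gripper open.
Joint ranges: [-2.63, 2.63], [-0.92, 2.1], [0.06, 2.66], [-1.3, 4.44], [0, 2.69], [-3.02, 3.02]. Speed limits (rad/s): [2.22, 2.22, 2.79, 3.14, 3.14, 3.14].

### API

Orientations are given as [roll, pitch, yaw] about the fixed x, y, z axes, in that order (R = Rz(yaw) Ry(pitch) Rx(roll)).
In Python, from rig import r gives the robot as it stands.
- The arm moves only by the tool arm_command, never from a script. Its argument "targets" is a list of rows, each a list of 6 numbers: the shift along the tool's x, y, z in m, then the turn, a rotation vector about the tool's x, y, z in rad. A call has 1 to 20 rows; each row shifts and turns the commanded pose from where the row before left it, along the tool's axes as they then stand; what a row does not reach is not made up. A row lasts 1/12 s, in which the tool goes at most 41.7 mm and 7.16 degrees, less where a joint would pass 70% of its speed; a pose out of reach is approached as far as the arm can. A call is refused whole if a number of a shift passes 0.0417 or a number of a turn 0.125, either way. A call with a gripper value outside its range is refused whole. "fingers" is the finger opening in m, from 0 to 0.0854, set as the call begins (left out, the last holds). The fingers move at their own pace and stop on an object; "squeeze" is the grip in N (left out, the last holds). Time passes only in rows, so rows that do not move let the fingers close. It gives the time, the measured TCP pose, the force and the opening at its end, in the units of the state.
- r.sense(): the state, without advancing time (a new reading comes with each control period).
- r.grab_frame(name): name is "scene" or "top"; returns a dict with "image" (400x640x3 uint8, blue, green, red), "fx", "fy", "cx", "cy" (pixels), "xyz" and "orientation" of the camera in the world. Camera axes: x right, y down, z forward; pixel columns grow to the right and rows downward; lengths in mm; the calibration is good to about 2 mm. A picture is of the moment at which its call begins. There is no depth.
- r.sign_off(): hands the job in, once; it reports no verdict.
The state is a dict: "clock": time; "qpos": joint angles; "qvel": joint speeds; "joint_efforts": joint torques, N m; "eef_pos": TCP position; "tcp_rot": TCP orientation; "contact_force": force on the tool from outside, world axes, zero at the start; "wrist_torque": the same for the moment, N m; "opening": opening from 0.0 (shut) to 1.0 (fully open).
Only numpy, scipy, OpenCV 4.12 (cv2) and the standard library are available. Lean on these libraries where they do the work, as an engineer would, in place of code of your own. Each camera call takes 0.05 s, during which the arm holds its last target.

## Working session

There is one attempt and no reset: what is moved stays moved. The work goes in short steps, Python scripts to look and compute and a tool call to move; the robot and the scene stay as the last step left them, time stands still between calls to the robot, and variables do not carry over. Pictures are saved under pics/ and viewed, and the job is handed in when it is done.

Besides the shell and the picture viewer there is one more tool, called after "Call:" by a JSON object that holds its "name" and its "arguments", one argument or row to a line. arm_command: Moves the arm, as the interface text tells. Its arguments: {"type":"object","properties":{"targets":{"type":"array"},"fingers":{"type":"number"},"squeeze":{"type":"number"}},"required":["targets"]}

```bash
mkdir -p pics; ls
python3 - <<'E'
from rig import r
import cv2
for n in ("top","scene"):
    f=r.grab_frame(n); cv2.imwrite(f"pics/{n}0.png",f["image"]); print(n,{k:f[k] for k in f if k!="image"})
print(r.sense())
E
```

```text
pics
top {'fx': 373.77316018499374, 'fy': 373.77316018499374, 'cx': 320.62617814351904, 'cy': 202.9179353755433, 'xyz': array([ 402.64100113, -177.37906191,  952.13591077]), 'orientation': array([-2.95971361, -0.00910424, -1.54472584])}
scene {'fx': 385.79016860680645, 'fy': 385.79016860680645, 'cx': 324.57135333228274, 'cy': 204.94393514178435, 'xyz': array([ -40.60989833, -668.13493694,  499.74209222]), 'orientation': array([-2.05111942,  0.01857409, -0.90836132])}
{'clock': 0.1, 'qpos': array([-1.14240067e+00,  3.53590092e-01,  1.63403650e+00,  1.79241725e-05,
        1.15522069e+00, -2.41635098e-03]), 'qvel': array([-5.90357720e-05, -1.29005841e-03, -3.19014346e-03,  6.31741645e-04,
       -1.19430288e-03,  4.13611072e-04]), 'joint_efforts': array([ 6.08104783e-04, -6.06357908e+01, -3.42818213e+01, -1.00345937e-05,
        3.85900377e-03, -3.17928834e-05]), 'eef_pos': array([ 260.82625472, -567.51047548,  230.63971886]), 'tcp_rot': array([-3.14157323e+00,  1.25458615e-03, -1.13999155e+00]), 'contact_force': array([-0.35187241, -0.45853516, -0.36152742]), 'wrist_torque': array([0.04252733, 0.01297492, 0.02450878]), 'opening': 0.9998801277197688}
```

View pics/top0.png

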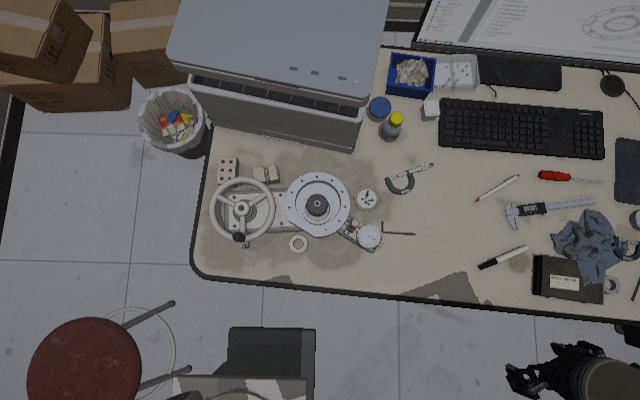

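View pics/scene0.png

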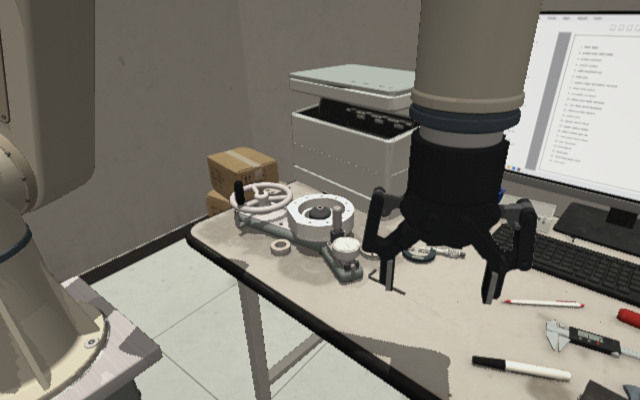

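Run:
```python
import cv2
a=cv2.imread("pics/top0.png")[140:270,195:425]; cv2.imwrite("pics/top0c.png",cv2.resize(a,None,fx=3.4,fy=3.4,interpolation=cv2.INTER_CUBIC))
a=cv2.imread("pics/scene0.png")[170:300,220:420]; cv2.imwrite("pics/scene0c.png",cv2.resize(a,None,fx=4,fy=4,interpolation=cv2.INTER_CUBIC))
```

```text
(no output)
```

View pics/top0c.png

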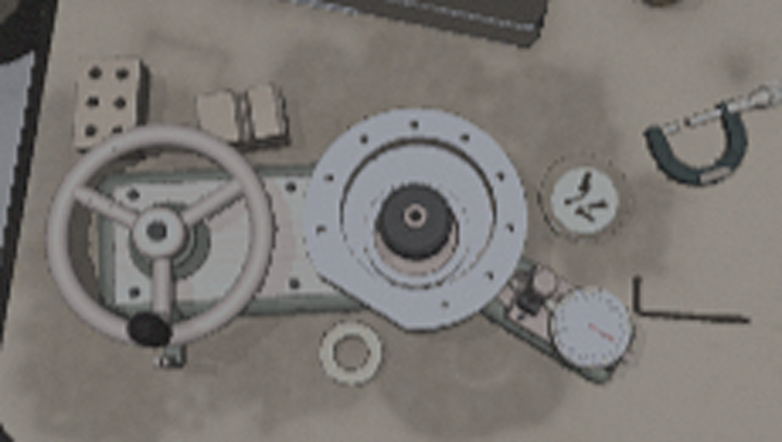

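View pics/scene0c.png

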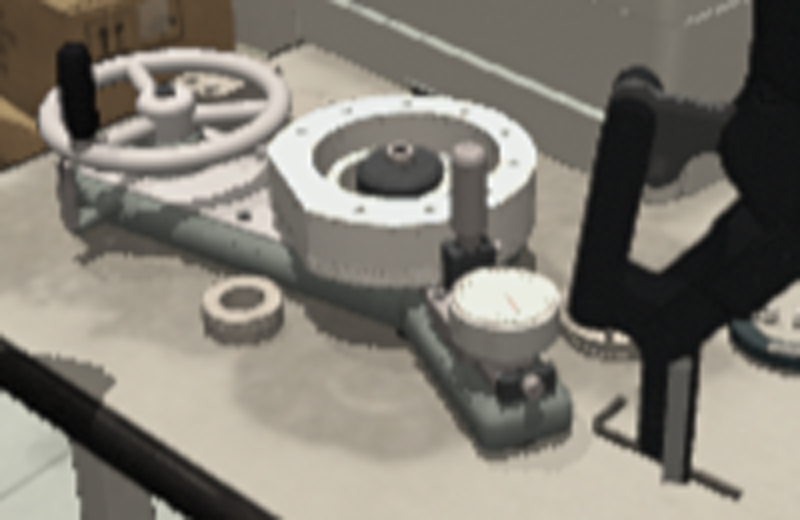

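```bash
cat > h.py <<'E'
import numpy as np, cv2
from scipy.spatial.transform import Rotation as R
cams={"top":(373.773,320.626,202.918,[402.641,-177.379,952.136],[-2.95971361,-0.00910424,-1.54472584]),
"scene":(385.790,324.571,204.944,[-40.610,-668.135,499.742],[-2.05111942,0.01857409,-0.90836132])}
def ray(c,u,v):
    f,cx,cy,p,o=cams[c]; return np.array(p),R.from_euler('xyz',o).apply([(u-cx)/f,(v-cy)/f,1])
def onz(c,u,v,z):
    p,d=ray(c,u,v); return p+d*(z-p[2])/d[2]
def proj(c,P):
    f,cx,cy,p,o=cams[c]; q=R.from_euler('xyz',o).inv().apply(np.array(P)-p); return np.array([cx+f*q[0]/q[2],cy+f*q[1]/q[2]])
T=lambda u,v:(195+u/3.4-.35,140+v/3.4-.35)
S=lambda u,v:(220+u/4-.375,170+v/4-.375)
E
python3 - <<'E'
from h import *
from scipy.optimize import least_squares
print("hub T",onz("top",*T(158,230),83)); print("hub S",onz("scene",*S(165,92),83))
def ell(c,pts,z):
    P=np.array([onz(c,*p,z)[:2] for p in pts]); 
    s=least_squares(lambda q:np.hypot(*(P-q[:2]).T)-q[2],[500,-100,75]); return s.x,np.abs(s.fun).max()
print("rim T outer",ell("top",[T(48,232),T(274,232),T(160,125),T(80,155),T(240,155),T(245,310),T(80,315)],80))
print("flange T",ell("top",[T(303,219),T(527,219),T(415,107),T(335,140),T(495,140),T(490,300)],85))
print("flange S",ell("scene",[S(537,155),S(405,97),S(500,118),S(300,122),S(268,155),S(510,195)],85))
print("post S top",onz("scene",*S(469,148),136)," base",onz("scene",*S(469,240),89))
print("dial T",onz("top",*T(591,327),77),"dial S",onz("scene",*S(506,297),77))
print("handle top S",onz("scene",*S(76,48),140),"T",onz("top",*T(150,331),140))
for n,u,v,z in [("pointer",172,350,71),("ring",350,352,18),("dish",585,200,14)]: print(n,onz("top",*T(u,v),z))
print("clampblk T",onz("top",*T(530,280),85))
E
```

```text
hub T [546.96926955   5.75083098  83.        ]
hub S [544.3556156   0.6503153  83.       ]
rim T outer (array([544.86287982,   4.41581963,  78.71122924]), np.float64(2.349026112215853))
flange T (array([ 561.578204  , -171.98670592,   77.84231505]), np.float64(0.1898322160179191))
flange S (array([ 561.54526755, -175.00954555,   76.43084234]), np.float64(1.5345188380639172))
post S top [ 514.60598039 -258.03692791  136.        ]  base [ 504.86767796 -264.97565867   89.        ]
dial T [ 488.40626234 -295.38320043   77.        ] dial S [ 487.76933471 -300.25654661   77.        ]
handle top S [475.20609465  -5.84489624 140.        ] T [472.09584277  -5.38109069 140.        ]
pointer [465.30811078  -6.77857656  71.        ]
ring [ 471.10145805 -126.71213295   18.        ]
dish [ 590.18734917 -299.0787014    14.        ]
clampblk T [ 518.84818257 -252.2158035    85.        ]
```

Call:
{"name": "arm_command", "arguments": {
  "targets": [
    [0, 0, 0, 0, 0, -0.1],
    [0, 0, 0, 0, 0, -0.1],
    [0, 0, 0, 0, 0, -0.1],
    [0, 0, 0, 0, 0, -0.1],
    [0, 0, 0, 0, 0, -0.1],
    [0, 0, 0, 0, 0, -0.1],
    [0, 0, 0, 0, 0, -0.01],
    [0, 0, 0, 0, 0, 0]
  ],
  "fingers": 0
}}

```text
clock: 0.77
eef_pos: [260.9, -567.7, 231.0]
tcp_rot: [-3.141, 0.0, -0.532]
contact_force: [-0.3, -1.0, -0.1]
opening: -0.001
```

```bash
cat >> h.py <<'E'
def to_tool(st,goal):
    M=R.from_euler('xyz',st["tcp_rot"]); return M.inv().apply(np.array(goal)-st["eef_pos"])
E
python3 - <<'E'
from h import *
from rig import r
s=r.sense(); print({k:np.round(s[k],3) for k in s})
print(to_tool(s,[530,-227,185]))
for p in [(165,78),(213,125),(352,150)]: print("printer bottom",[onz("top",*p,z).round() for z in(0,60,200)])
p,d=ray("scene",*S(401,148)); t=(561.5-p[0])/d[0]; print("pin",p+t*d); p,d=ray("top",*T(415,215)); print(onz("top",*T(415,215),85),onz("top",*T(415,215),120))
E
```

```text
{'clock': np.float64(0.767), 'qpos': array([-1.142,  0.353,  1.634,  0.   ,  1.155, -0.61 ]), 'qvel': array([-0.001, -0.002, -0.002,  0.001, -0.001,  0.04 ]), 'joint_efforts': array([-0.0000e+00, -6.0532e+01, -3.4230e+01, -1.0000e-03,  5.0000e-03,
       -6.9900e-01]), 'eef_pos': array([ 260.904, -567.719,  230.969]), 'tcp_rot': array([-3.141,  0.   , -0.532]), 'contact_force': array([-0.293, -1.016, -0.119]), 'wrist_torque': array([-0.008,  0.007,  0.025]), 'opening': np.float64(-0.001)}
[  59.01001367 -430.12600188   46.09290644]
printer bottom [array([915., 255.,   0.]), array([883., 228.,  60.]), array([807., 164., 200.])]
printer bottom [array([783., 113.,   0.]), array([759.,  95.,  60.]), array([703.,  52., 200.])]
printer bottom [array([ 723., -261.,    0.]), array([ 703., -256.,   60.]), array([ 656., -244.,  200.])]
pin [ 561.5        -175.26266513   90.39059607]
[ 562.09754121 -171.87522772   85.        ] [ 555.66143553 -172.09737514  120.        ]
```

Call:
{"name": "arm_command", "arguments": {
  "targets": [
    [0.003, -0.0215, 0.001, 0, 0, 0],
    [0.003, -0.0215, 0.001, 0, 0, 0],
    [0.003, -0.0215, 0.001, 0, 0, 0],
    [0.003, -0.0215, 0.001, 0, 0, 0],
    [0.003, -0.0215, 0.001, 0, 0, 0],
    [0.003, -0.0215, 0.001, 0, 0, 0],
    [0.003, -0.0215, 0.001, 0, 0, 0],
    [0.003, -0.0215, 0.001, 0, 0, 0],
    [0.003, -0.0215, 0.001, 0, 0, 0],
    [0.003, -0.0215, 0.001, 0, 0, 0],
    [0.003, -0.0215, 0.001, 0, 0, 0],
    [0.003, -0.0215, 0.001, 0, 0, 0],
    [0.003, -0.0215, 0.001, 0, 0, 0],
    [0.003, -0.0215, 0.001, 0, 0, 0],
    [0.003, -0.0215, 0.001, 0, 0, 0],
    [0.003, -0.0215, 0.001, 0, 0, 0],
    [0.003, -0.0215, 0.001, 0, 0, 0],
    [0.003, -0.0215, 0.001, 0, 0, 0],
    [0.003, -0.0215, 0.001, 0, 0, 0],
    [0.002, -0.0215, 0.001, 0, 0, 0]
  ]
}}

```text
clock: 2.43
eef_pos: [529.9, -225.8, 211.2]
tcp_rot: [3.142, -0.0, -0.534]
contact_force: [0.3, 0.2, -0.0]
opening: 0.001
```

Call:
{"name": "arm_command", "arguments": {
  "targets": [
    [0, 0, 0.02, 0, 0, 0],
    [0, 0, 0.02, 0, 0, 0],
    [0, 0, 0, 0, 0, 0],
    [0, 0, 0, 0, 0, 0]
  ]
}}

```text
clock: 2.77
eef_pos: [528.5, -226.4, 170.6]
tcp_rot: [3.141, 0.003, -0.532]
contact_force: [0.5, -1.0, 0.3]
opening: -0.002
```

```bash
cat >> h.py <<'E'
def snap(r,n,name,box,sc):
    f=r.grab_frame(n); x0,y0,x1,y1=box; cv2.imwrite("pics/"+name,cv2.resize(f["image"][y0:y1,x0:x1],None,fx=sc,fy=sc,interpolation=cv2.INTER_CUBIC))
E
python3 - <<'E'
from h import *
from rig import r
s=r.sense(); print(s["eef_pos"],s["tcp_rot"],to_tool(s,[530,-227,105]))
snap(r,"scene","s1.png",(200,120,420,300),3.5);snap(r,"top","t1.png",(195,140,425,290),3.4)
E
```

```text
[ 528.53088953 -226.36780643  170.56220856] [ 3.14122810e+00  2.50558094e-03 -5.32013219e-01] [ 1.75101983 -0.22431763 65.55794961]
```

View pics/s1.png

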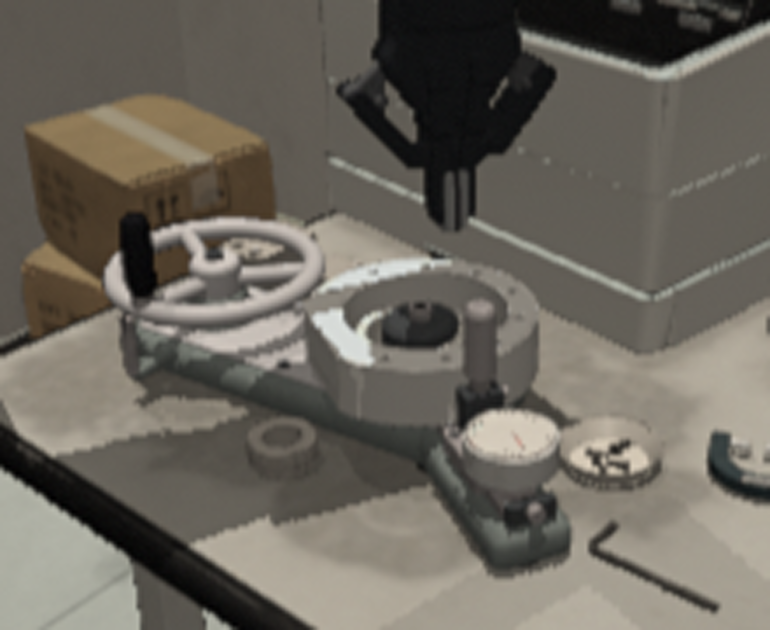

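View pics/t1.png

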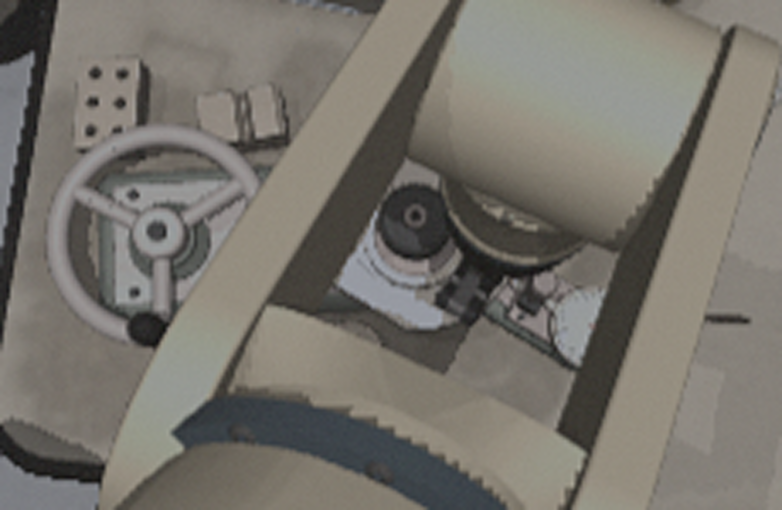

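Call:
{"name": "arm_command", "arguments": {
  "targets": [
    [0.001, 0, 0.013, 0, 0, 0],
    [0.001, 0, 0.013, 0, 0, 0],
    [0, 0, 0.013, 0, 0, 0],
    [0, 0, 0.013, 0, 0, 0],
    [0, 0, 0.013, 0, 0, 0],
    [0, 0, 0, 0, 0, 0],
    [0, 0, 0, 0, 0, 0]
  ]
}}

```text
clock: 3.45
eef_pos: [531.2, -228.1, 107.0]
tcp_rot: [-3.142, -0.0, -0.531]
contact_force: [-0.6, 0.2, 0.5]
opening: 0.004
```

Call:
{"name": "arm_command", "arguments": {
  "targets": [
    [0, 0.002, 0, 0, 0, 0],
    [0, 0.002, 0, 0, 0, 0],
    [0, 0.002, 0, 0, 0, 0],
    [0, 0.002, 0, 0, 0, 0],
    [0, 0.002, 0, 0, 0, 0],
    [0, 0.002, 0, 0, 0, 0],
    [0, 0.002, 0, 0, 0, 0],
    [0, 0.001, 0, 0, 0, 0],
    [0, 0.001, 0, 0, 0, 0],
    [0, 0.001, 0, 0, 0, 0],
    [0, 0, 0, 0, 0, 0]
  ]
}}

```text
clock: 4.37
eef_pos: [522.4, -242.4, 106.3]
tcp_rot: [-3.141, 0.0, -0.53]
contact_force: [0.4, 0.7, 0.2]
opening: 0.002
```

Run:
```python
from h import *
from rig import r
s=r.sense(); print(s["eef_pos"],s["tcp_rot"],s["contact_force"])
snap(r,"scene","s2.png",(260,140,420,290),4)
```

```text
[ 522.42290927 -242.37175316  106.27083969] [-3.14141379e+00  5.45314046e-05 -5.30097240e-01] [0.44998624 0.6760671  0.16660908]
```

View pics/s2.png

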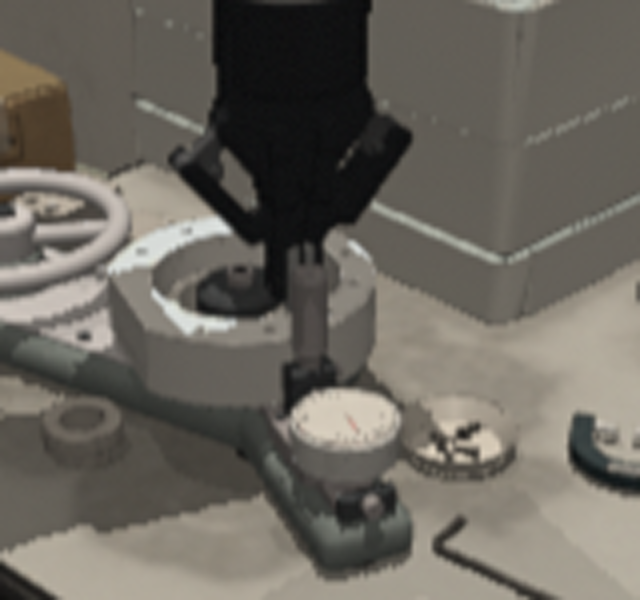

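Call:
{"name": "arm_command", "arguments": {
  "targets": [
    [0, 0.001, 0, 0, 0, 0],
    [0, 0.001, 0, 0, 0, 0],
    [0, 0.001, 0, 0, 0, 0],
    [0, 0.001, 0, 0, 0, 0],
    [0, 0.001, 0, 0, 0, 0],
    [0, 0.001, 0, 0, 0, 0],
    [0, 0.001, 0, 0, 0, 0],
    [0, 0.001, 0, 0, 0, 0],
    [0, 0.001, 0, 0, 0, 0],
    [0, 0.001, 0, 0, 0, 0],
    [0, 0.001, 0, 0, 0, 0],
    [0, 0.001, 0, 0, 0, 0],
    [0, 0.001, 0, 0, 0, 0],
    [0, 0.001, 0, 0, 0, 0],
    [0, 0.001, 0, 0, 0, 0],
    [0, 0.001, 0, 0, 0, 0]
  ]
}}

```text
clock: 5.75
eef_pos: [514.3, -256.3, 106.3]
tcp_rot: [-3.142, 0.0, -0.53]
contact_force: [0.9, 1.5, -0.2]
opening: -0.001
```

Call:
{"name": "arm_command", "arguments": {
  "targets": [
    [0, 0.001, 0, 0, 0, 0],
    [0, 0.001, 0, 0, 0, 0],
    [0, 0.001, 0, 0, 0, 0],
    [0, 0.001, 0, 0, 0, 0]
  ]
}}

```text
clock: 6.08
eef_pos: [512.3, -259.7, 106.3]
tcp_rot: [-3.142, -0.0, -0.53]
contact_force: [1.3, 2.2, 0.4]
opening: 0.0
```

Run:
```python
from h import *
from rig import r
s=r.sense(); print(s["eef_pos"],s["tcp_rot"],s["contact_force"])
snap(r,"scene","s3.png",(260,140,420,290),4)
```

```text
[ 512.26989352 -259.73801386  106.26849903] [-3.14158641e+00 -2.21773854e-05 -5.29989999e-01] [1.28920906 2.18928836 0.42627353]
```

View pics/s3.png

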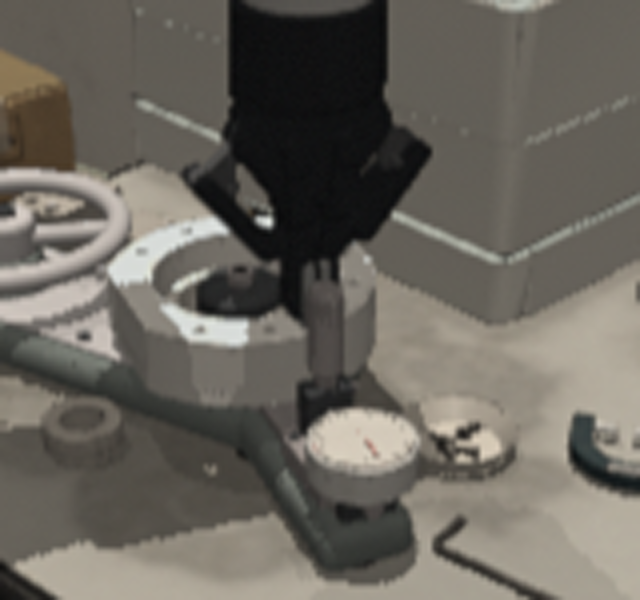

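Call:
{"name": "arm_command", "arguments": {
  "targets": [
    [0, 0.001, 0, 0, 0, 0],
    [0, 0.001, 0, 0, 0, 0]
  ]
}}

```text
clock: 6.3
eef_pos: [511.3, -261.4, 106.3]
tcp_rot: [-3.142, -0.0, -0.53]
contact_force: [1.0, 2.8, 0.5]
opening: -0.005
```

Call:
{"name": "arm_command", "arguments": {
  "targets": [
    [0, 0.001, 0, 0, 0, 0],
    [0, 0.001, 0, 0, 0, 0]
  ]
}}

```text
clock: 6.47
eef_pos: [510.9, -262.1, 106.3]
tcp_rot: [-3.139, -0.0, -0.531]
contact_force: [7.4, 11.9, -0.8]
opening: -0.001
```

Call:
{"name": "arm_command", "arguments": {
  "targets": [
    [0, 0.001, 0, 0, 0, 0]
  ]
}}

```text
clock: 6.55
eef_pos: [510.8, -262.2, 106.3]
tcp_rot: [-3.138, -0.0, -0.531]
contact_force: [10.3, 17.5, -1.2]
opening: 0.004
```

Call:
{"name": "arm_command", "arguments": {
  "targets": [
    [0, -0.001, 0, 0, 0, 0],
    [0, -0.002, 0, 0, 0, 0],
    [0, -0.005, 0, 0, 0, 0],
    [0, -0.008, 0, 0, 0, 0],
    [0, -0.005, 0, 0, 0, 0],
    [0, 0, -0.015, 0, 0, 0],
    [0, 0, -0.02, 0, 0, 0],
    [0, 0, -0.02, 0, 0, 0],
    [0, 0, -0.02, 0, 0, 0],
    [0, 0, 0, 0, 0, 0],
    [0, 0, 0, 0, 0, 0]
  ]
}}

```text
clock: 7.47
eef_pos: [521.2, -245.9, 182.3]
tcp_rot: [-3.142, -0.002, -0.53]
contact_force: [-0.0, -0.2, -0.2]
opening: 0.003
```

Run:
```python
from h import *
from rig import r
s=r.sense(); print(s["eef_pos"],s["tcp_rot"],s["contact_force"],s["qpos"])
snap(r,"scene","s4.png",(200,120,420,300),3.5)
```

```text
[ 521.15301913 -245.89327181  182.26075897] [-3.14154518e+00 -2.33222767e-03 -5.29702362e-01] [-0.01245417 -0.18332512 -0.21827456] [-4.43366598e-01  3.28769796e-01  1.78813283e+00 -1.80236285e-04
  1.02236240e+00  8.64294967e-02]
```

View pics/s4.png

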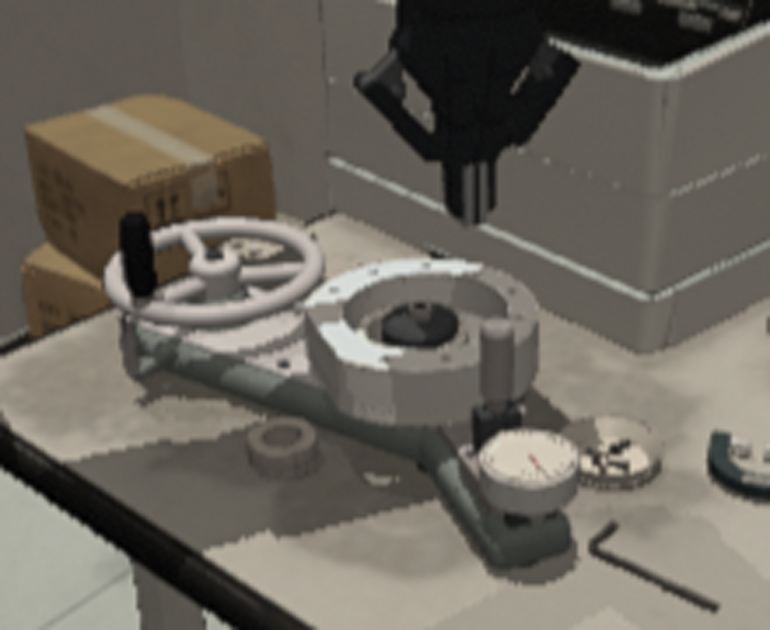

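Call:
{"name": "arm_command", "arguments": {
  "targets": [
    [0, 0, 0, 0, 0, 0.111],
    [0, 0, 0, 0, 0, 0.111],
    [0, 0, 0, 0, 0, 0.111],
    [0, 0, 0, 0, 0, 0.111],
    [0, 0, 0, 0, 0, 0.111],
    [0, 0, 0, 0, 0, 0.111],
    [0, 0, 0, 0, 0, 0.111],
    [0, 0, 0, 0, 0, 0.111],
    [0, 0, 0, 0, 0, 0.111],
    [0, 0, 0, 0, 0, 0.111],
    [0, 0, 0, 0, 0, 0.111],
    [0, 0, 0, 0, 0, 0.111],
    [0, 0, 0, 0, 0, 0.111],
    [0, 0, 0, 0, 0, 0.111],
    [0, 0, 0, 0, 0, 0.111],
    [0, 0, 0, 0, 0, 0.111],
    [0, 0, 0, 0, 0, 0.111],
    [0, 0, 0, 0, 0, 0.111],
    [0, 0, 0, 0, 0, 0.111],
    [0, 0, 0, 0, 0, 0.111]
  ]
}}

```text
clock: 9.18
eef_pos: [519.6, -245.3, 179.6]
tcp_rot: [3.14, -0.002, -2.755]
contact_force: [1.0, 0.6, 0.1]
opening: -0.0
```

```bash
cat >> h.py <<'E'
W=np.array([545.4,3.5]); 
def tcp(phi,psi,gap=0):
    n=np.array([-np.sin(psi),np.cos(psi)]); return W+72*np.array([np.cos(phi),np.sin(phi)])-(22+gap)*n
E
python3 - <<'E'
from h import *
from rig import r
s=r.sense(); print(s["eef_pos"],s["tcp_rot"],s["qpos"])
p=tcp(-3.04,-2.75,15); print(p,to_tool(s,[*p,182]))
E
```

```text
[ 519.5627404  -245.3325756   179.63772046] [ 3.13970592e+00 -1.81400985e-03 -2.75540852e+00] [-4.43725350e-01  3.31818764e-01  1.79035341e+00 -7.62643498e-05
  1.02203700e+00  2.31172475e+00]
[459.64978225  30.39709299] [-48.35040523 277.99374785  -1.92549599]
```

Call:
{"name": "arm_command", "arguments": {
  "targets": [
    [-0.003, 0.0174, 0, 0, 0, 0],
    [-0.003, 0.0174, 0, 0, 0, 0],
    [-0.003, 0.0174, 0, 0, 0, 0],
    [-0.003, 0.0174, 0, 0, 0, 0],
    [-0.003, 0.0174, 0, 0, 0, 0],
    [-0.003, 0.0174, 0, 0, 0, 0],
    [-0.003, 0.0174, 0, 0, 0, 0],
    [-0.003, 0.0174, 0, 0, 0, 0],
    [-0.003, 0.0174, 0, 0, 0, 0],
    [-0.003, 0.0174, 0, 0, 0, 0],
    [-0.003, 0.0174, 0, 0, 0, 0],
    [-0.003, 0.0174, 0, 0, 0, 0],
    [-0.003, 0.0174, 0, 0, 0, 0],
    [-0.003, 0.0174, 0, 0, 0, 0],
    [-0.003, 0.0174, 0, 0, 0, 0],
    [-0.003, 0.0174, 0, 0, 0, 0],
    [0, 0, 0, 0, 0, 0],
    [0, 0, 0, 0, 0, 0]
  ]
}}

```text
clock: 10.68
eef_pos: [457.4, 30.6, 180.5]
tcp_rot: [3.141, -0.001, -2.746]
contact_force: [0.2, -0.1, -0.8]
opening: -0.002
```

Run:
```python
from h import *
from rig import r
s=r.sense(); print(s["eef_pos"],s["tcp_rot"],s["qpos"])
p=tcp(-3.04,-2.75,15); print(p,to_tool(s,[*p,102]))
snap(r,"scene","s5.png",(200,100,420,280),3.5);snap(r,"top","t5.png",(195,140,425,290),3.4)
```

```text
[457.44812557  30.57995905 180.52421967] [ 3.14117281e+00 -1.45790777e-03 -2.74618934e+00] [ 6.35362981e-02  1.55765566e-01  2.02740230e+00 -9.53004111e-05
  9.59939940e-01  2.80978067e+00]
[459.64978225  30.39709299] [-2.07582222 -1.04975775 78.52084295]
```

View pics/s5.png

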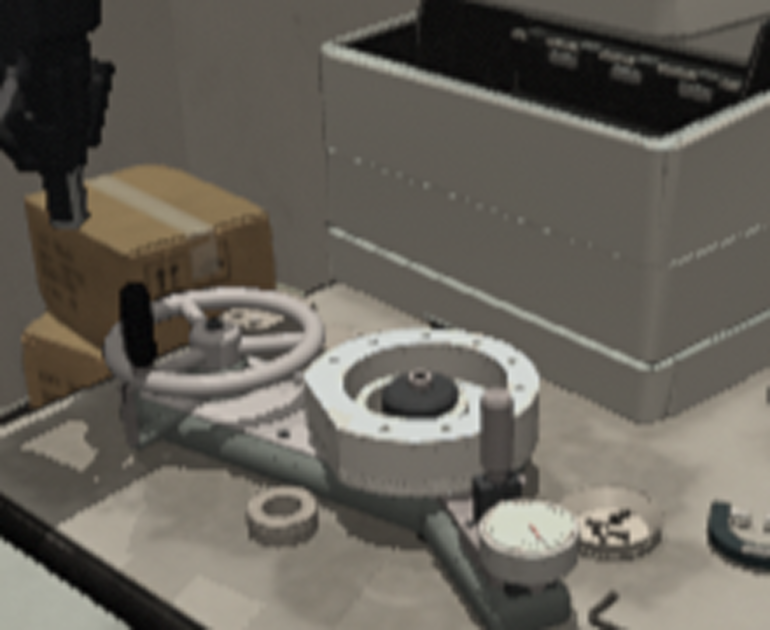

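View pics/t5.png

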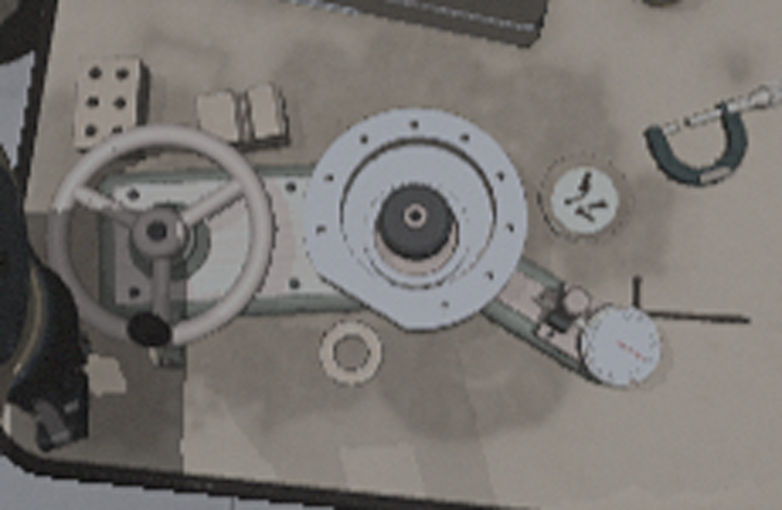

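Call:
{"name": "arm_command", "arguments": {
  "targets": [
    [-0.001, 0, 0.013, 0, 0, 0],
    [-0.001, 0, 0.013, 0, 0, 0],
    [0, 0, 0.013, 0, 0, 0],
    [0, 0, 0.013, 0, 0, 0],
    [0, 0, 0.013, 0, 0, 0],
    [0, 0, 0.013, 0, 0, 0],
    [0, 0, 0, 0, 0, 0],
    [0, 0, 0, 0, 0, 0]
  ]
}}

```text
clock: 11.45
eef_pos: [459.9, 29.9, 102.8]
tcp_rot: [3.141, -0.002, -2.751]
contact_force: [0.1, -0.1, 0.9]
opening: -0.003
```

Call:
{"name": "arm_command", "arguments": {
  "targets": [
    [0, -0.002, 0, 0, 0, 0],
    [0, -0.002, 0, 0, 0, 0],
    [0, -0.002, 0, 0, 0, 0],
    [0, -0.002, 0, 0, 0, 0],
    [0, -0.002, 0, 0, 0, 0],
    [0, -0.001, 0, 0, 0, 0],
    [0, -0.001, 0, 0, 0, 0],
    [0, 0, 0, 0, 0, 0]
  ]
}}

```text
clock: 12.12
eef_pos: [465.0, 19.3, 103.3]
tcp_rot: [-3.142, 0.0, -2.75]
contact_force: [0.6, -0.7, 0.1]
opening: -0.003
```

Run:
```python
from h import *
from rig import r
s=r.sense(); print(s["eef_pos"],s["tcp_rot"],s["contact_force"])
p=tcp(-3.04,-2.75,0); print(p,to_tool(s,[*p,102]))
snap(r,"scene","s6.png",(180,120,340,260),4);snap(r,"top","t6.png",(195,160,315,290),4.5)
```

```text
[464.9909749   19.33123236 103.34294752] [-3.14157785e+00  7.05102296e-05 -2.75010386e+00] [ 0.60985007 -0.71633103  0.12808902]
[465.37469713  16.53255732] [ 0.71328052 -2.73332801  1.3429377 ]
```

View pics/s6.png

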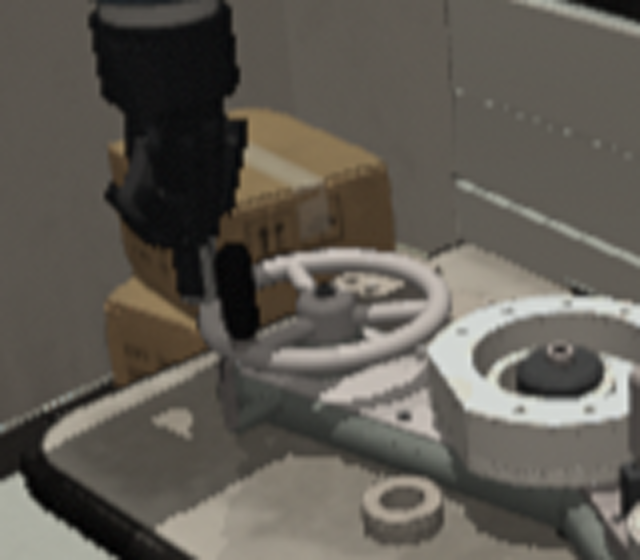

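View pics/t6.png

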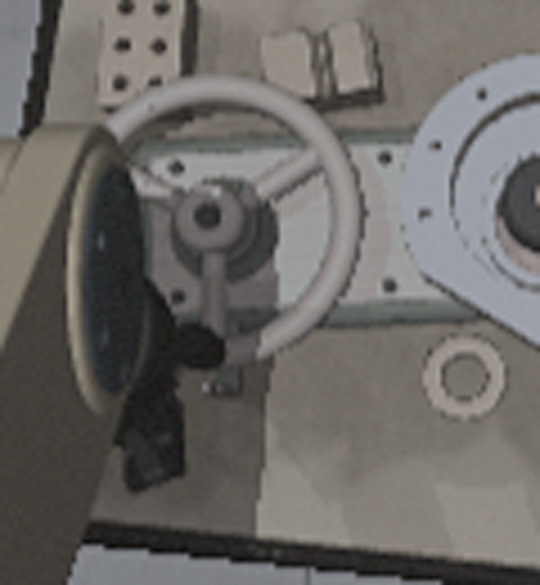

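Call:
{"name": "arm_command", "arguments": {
  "targets": [
    [0, -0.001, 0, 0, 0, 0],
    [0, -0.001, 0, 0, 0, 0]
  ]
}}

```text
clock: 12.38
eef_pos: [465.1, 17.8, 103.1]
tcp_rot: [3.141, -0.001, -2.75]
contact_force: [-1.8, 1.2, -0.2]
opening: -0.002
```

Call:
{"name": "arm_command", "arguments": {
  "targets": [
    [0, -0.001, 0, 0, 0, 0],
    [0, -0.001, 0, 0, 0, 0]
  ]
}}

```text
clock: 12.55
eef_pos: [465.8, 15.8, 103.0]
tcp_rot: [3.141, -0.001, -2.75]
contact_force: [-2.7, 1.8, -0.2]
opening: -0.001
```

```bash
cat >> h.py <<'E'
def rows(st,phis,psis,z=102,gap=0):
    out=[];M=R.from_euler('xyz',[np.pi,0,st["tcp_rot"][2]]);p=st["eef_pos"].copy();ps=st["tcp_rot"][2]
    for a,b in zip(phis,psis):
        q=np.array([*tcp(a,b,gap),z]); out.append([*np.round(M.inv().apply(q-p),1),round(-(b-ps),4)]); p=q;ps=b;M=R.from_euler('xyz',[np.pi,0,b])
    return out
E
python3 - <<'E'
from h import *
from rig import r
s=r.sense()
ph=np.arange(-3.0,-2.54,.05);
for x in rows(s,ph,ph*0-2.75): print(x)
print('B')
ph=np.arange(-2.5,-2.2,.05)
for x in rows(s,ph,ph-.2)[1:]: print(x)
E
```

```text
[np.float64(0.9), np.float64(-1.9), np.float64(1.0), np.float64(0.0)]
[np.float64(0.8), np.float64(-3.5), np.float64(-0.0), np.float64(-0.0)]
[np.float64(0.6), np.float64(-3.5), np.float64(-0.0), np.float64(-0.0)]
[np.float64(0.4), np.float64(-3.6), np.float64(-0.0), np.float64(-0.0)]
[np.float64(0.3), np.float64(-3.6), np.float64(-0.0), np.float64(-0.0)]
[np.float64(0.1), np.float64(-3.6), np.float64(-0.0), np.float64(-0.0)]
[np.float64(-0.1), np.float64(-3.6), np.float64(-0.0), np.float64(-0.0)]
[np.float64(-0.3), np.float64(-3.6), np.float64(-0.0), np.float64(-0.0)]
[np.float64(-0.4), np.float64(-3.6), np.float64(-0.0), np.float64(-0.0)]
[np.float64(-0.6), np.float64(-3.5), np.float64(-0.0), np.float64(-0.0)]
B
[np.float64(0.3), np.float64(-3.5), np.float64(-0.0), np.float64(-0.05)]
[np.float64(0.3), np.float64(-3.5), np.float64(-0.0), np.float64(-0.05)]
[np.float64(0.3), np.float64(-3.5), np.float64(-0.0), np.float64(-0.05)]
[np.float64(0.3), np.float64(-3.5), np.float64(-0.0), np.float64(-0.05)]
[np.float64(0.3), np.float64(-3.5), np.float64(-0.0), np.float64(-0.05)]
```

Call:
{"name": "arm_command", "arguments": {
  "targets": [
    [0.001, -0.002, 0.001, 0, 0, 0],
    [0.0008, -0.0035, 0, 0, 0, 0],
    [0.0006, -0.0035, 0, 0, 0, 0],
    [0.0004, -0.0036, 0, 0, 0, 0],
    [0.0003, -0.0036, 0, 0, 0, 0],
    [0.0001, -0.0036, 0, 0, 0, 0],
    [-0.0001, -0.0036, 0, 0, 0, 0],
    [-0.0003, -0.0036, 0, 0, 0, 0],
    [-0.0004, -0.0036, 0, 0, 0, 0],
    [-0.0006, -0.0035, 0, 0, 0, 0]
  ]
}}

```text
clock: 13.38
eef_pos: [478.1, -16.8, 102.3]
tcp_rot: [-3.142, 0.0, -2.75]
contact_force: [-1.9, 1.8, -0.2]
opening: 0.002
```

Run:
```python
from h import *
from rig import r
s=r.sense(); print(s["eef_pos"],s["tcp_rot"],s["contact_force"],tcp(-2.55,-2.75))
ph=np.arange(-2.5,-2.2,.05)
for x in rows(s,ph,ph-.2)[:2]: print(x)
snap(r,"top","t7.png",(195,160,315,290),4.5);snap(r,"scene","s7.png",(180,120,340,260),4)
```

```text
[478.07206513 -16.80450305 102.31476266] [-3.14150007e+00  1.22807257e-04 -2.75004549e+00] [-1.90148364  1.81887786 -0.1768499 ] [477.23960364 -16.31857532]
[np.float64(0.9), np.float64(-2.8), np.float64(0.3), np.float64(-0.05)]
[np.float64(0.3), np.float64(-3.5), np.float64(-0.0), np.float64(-0.05)]
```

View pics/s7.png

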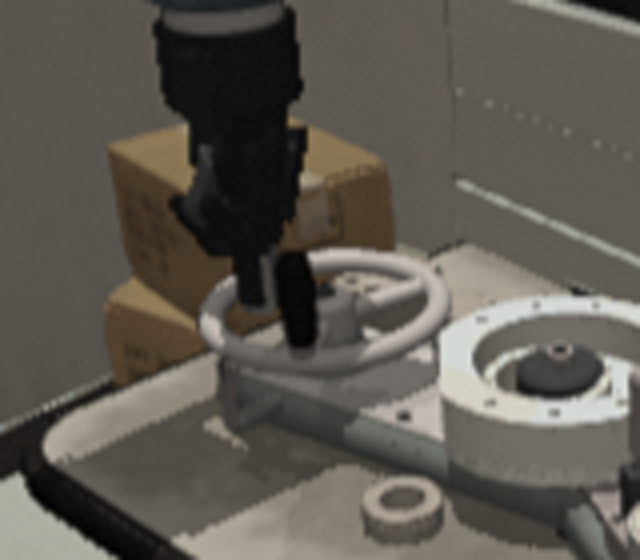

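View pics/t7.png

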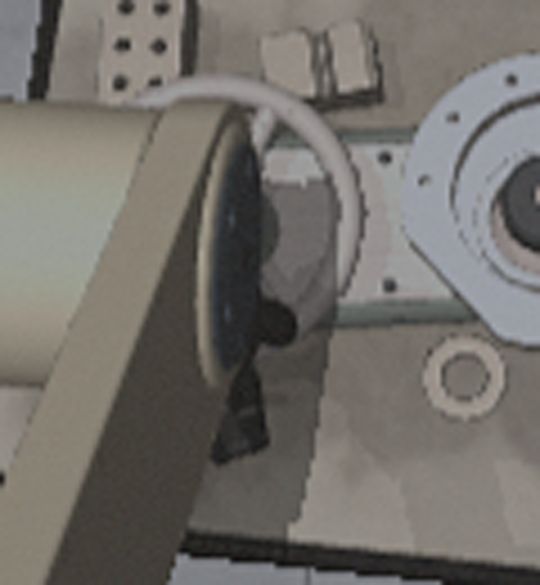

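Call:
{"name": "arm_command", "arguments": {
  "targets": [
    [0.0009, -0.0028, 0, 0, 0, -0.05],
    [0.0003, -0.0035, 0, 0, 0, -0.05],
    [0.0003, -0.0035, 0, 0, 0, -0.05],
    [0.0003, -0.0035, 0, 0, 0, -0.05],
    [0.0003, -0.0035, 0, 0, 0, -0.05],
    [0.0003, -0.0035, 0, 0, 0, -0.05],
    [0.0003, -0.0035, 0, 0, 0, -0.05],
    [0.0003, -0.0035, 0, 0, 0, -0.05],
    [0.0003, -0.0035, 0, 0, 0, -0.05],
    [0.0003, -0.0035, 0, 0, 0, -0.05],
    [0.0003, -0.0035, 0, 0, 0, -0.05],
    [0.0003, -0.0035, 0, 0, 0, -0.05]
  ]
}}

```text
clock: 14.48
eef_pos: [500.0, -50.8, 102.4]
tcp_rot: [-3.141, 0.0, -2.147]
contact_force: [-1.6, 0.7, 1.0]
opening: 0.003
```

```bash
cat > chk.py <<'E'
import sys
from h import *
from rig import r
phi=float(sys.argv[1]); d=float(sys.argv[2])
s=r.sense(); print(s["clock"],s["eef_pos"],s["tcp_rot"],s["contact_force"],s["qpos"][5])
print("ideal",tcp(phi,phi+d), "next", [list(map(float,x)) for x in rows(s,[phi+.05,phi+.1],[phi+.05+d,phi+.1+d])])
n=sys.argv[3]
snap(r,"scene",n,(180,100,340,240),4)
E
python3 chk.py -1.95 -.2 s8.png
```

```text
14.4833 [500.02615702 -50.81459099 102.42525698] [-3.14134218e+00  1.03449619e-04 -2.14745080e+00] [-1.57043225  0.74186489  0.97297514] 2.043226143200837
ideal [500.33520675 -51.34323084] next [[0.6, -4.1, 0.4, -0.0475], [0.3, -3.5, -0.0, -0.05]]
```

View pics/s8.png

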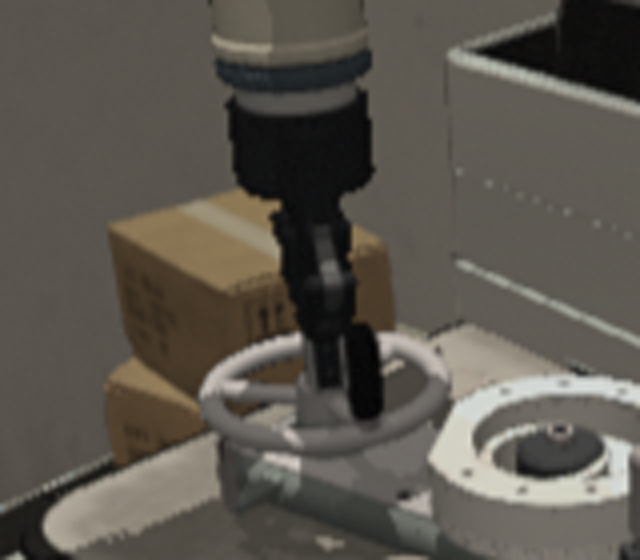

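Call:
{"name": "arm_command", "arguments": {
  "targets": [
    [0.0005, -0.004, 0, 0, 0, -0.05],
    [0.0003, -0.00354, 0, 0, 0, -0.05],
    [0.0003, -0.00354, 0, 0, 0, -0.05],
    [0.0003, -0.00354, 0, 0, 0, -0.05],
    [0.0003, -0.00354, 0, 0, 0, -0.05],
    [0.0003, -0.00354, 0, 0, 0, -0.05],
    [0.0003, -0.00354, 0, 0, 0, -0.05],
    [0.0003, -0.00354, 0, 0, 0, -0.05],
    [0.0003, -0.00354, 0, 0, 0, -0.05],
    [0.0003, -0.00354, 0, 0, 0, -0.05],
    [0.0003, -0.00354, 0, 0, 0, -0.05],
    [0.0003, -0.00354, 0, 0, 0, -0.05],
    [0.0003, -0.00354, 0, 0, 0, -0.05],
    [0.0003, -0.00354, 0, 0, 0, -0.05],
    [0.0003, -0.00354, 0, 0, 0, -0.05],
    [0.0003, -0.00354, 0, 0, 0, -0.05],
    [0.0003, -0.00354, 0, 0, 0, -0.05],
    [0.0003, -0.00354, 0, 0, 0, -0.05],
    [0.0003, -0.00354, 0, 0, 0, -0.05],
    [0.0003, -0.00354, 0, 0, 0, -0.05]
  ]
}}

```text
clock: 16.2
eef_pos: [567.1, -64.2, 102.2]
tcp_rot: [3.141, -0.001, -1.149]
contact_force: [-1.1, -1.5, -0.9]
opening: 0.001
```

```bash
python3 chk.py -0.95 -.2 s9.png
```

```text
16.2 [567.10511131 -64.21997621 102.22071967] [ 3.14133268e+00 -5.67601800e-04 -1.14864233e+00] [-1.10738787 -1.51537434 -0.86080832] 1.03415946521648
ideal [567.20037576 -64.05264004] next [[0.2, -3.7, 0.2, -0.0486], [0.3, -3.5, -0.0, -0.05]]
```

View pics/s9.png

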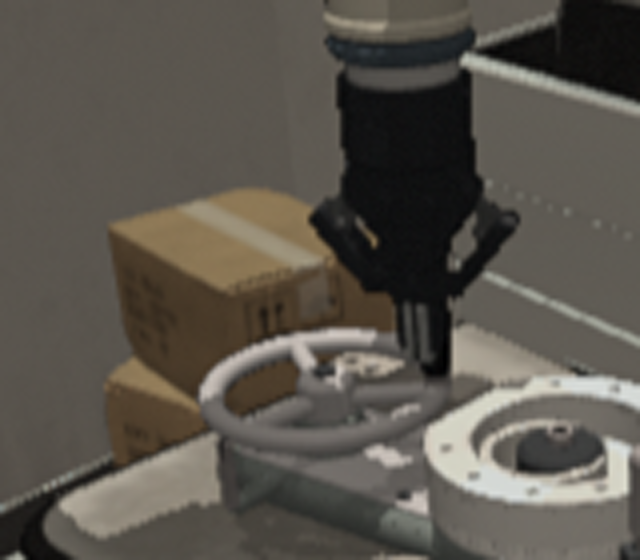

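Call:
{"name": "arm_command", "arguments": {
  "targets": [
    [0.0003, -0.0036, 0, 0, 0, -0.05],
    [0.0003, -0.00354, 0, 0, 0, -0.05],
    [0.0003, -0.00354, 0, 0, 0, -0.05],
    [0.0003, -0.00354, 0, 0, 0, -0.05],
    [0.0003, -0.00354, 0, 0, 0, -0.05],
    [0.0003, -0.00354, 0, 0, 0, -0.05],
    [0.0003, -0.00354, 0, 0, 0, -0.05],
    [0.0003, -0.00354, 0, 0, 0, -0.05],
    [0.0003, -0.00354, 0, 0, 0, -0.05],
    [0.0003, -0.00354, 0, 0, 0, -0.05],
    [0.0003, -0.00354, 0, 0, 0, -0.05],
    [0.0003, -0.00354, 0, 0, 0, -0.05],
    [0.0003, -0.00354, 0, 0, 0, -0.05],
    [0.0003, -0.00354, 0, 0, 0, -0.05],
    [0.0003, -0.00354, 0, 0, 0, -0.05],
    [0.0003, -0.00354, 0, 0, 0, -0.05],
    [0.0003, -0.00354, 0, 0, 0, -0.05],
    [0.0003, -0.00354, 0, 0, 0, -0.05],
    [0.0003, -0.00354, 0, 0, 0, -0.05],
    [0.0003, -0.00354, 0, 0, 0, -0.05]
  ]
}}

```text
clock: 17.92
eef_pos: [614.7, -14.7, 102.6]
tcp_rot: [3.141, -0.002, -0.15]
contact_force: [0.7, -2.3, 0.2]
opening: -0.002
```

```bash
python3 chk.py 0.05 -.2 s10.png
```

```text
17.9167 [614.71269306 -14.67977966 102.560949  ] [ 3.14122976e+00 -1.72611572e-03 -1.49702531e-01] [ 0.6699323  -2.3191603   0.16056722] 0.12416065497144078
ideal [614.02237983 -14.65446353] next [[-0.4, -3.5, 0.6, -0.0497], [0.3, -3.5, -0.0, -0.05]]
```

View pics/s10.png

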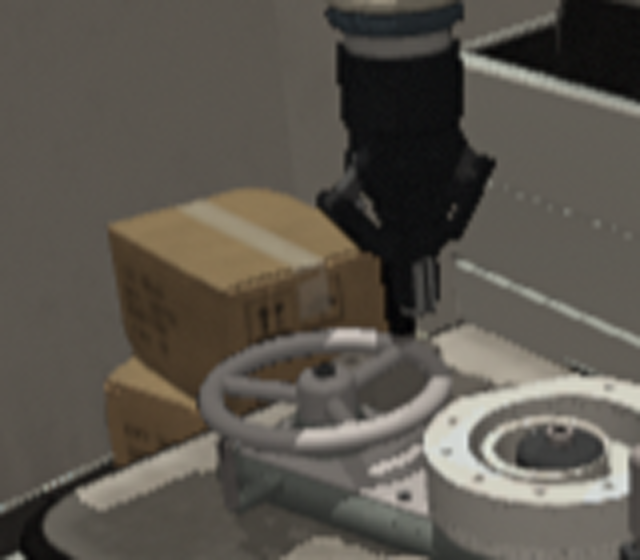

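Call:
{"name": "arm_command", "arguments": {
  "targets": [
    [0, -0.0035, 0, 0, 0, -0.05],
    [0.0001, -0.00354, 0, 0, 0, -0.05],
    [0.0003, -0.00354, 0, 0, 0, -0.05],
    [0.0003, -0.00354, 0, 0, 0, -0.05],
    [0.0003, -0.00354, 0, 0, 0, -0.05],
    [0.0003, -0.00354, 0, 0, 0, -0.05],
    [0.0003, -0.00354, 0, 0, 0, -0.05],
    [0.0003, -0.00354, 0, 0, 0, -0.05],
    [0.0003, -0.00354, 0, 0, 0, -0.05],
    [0.0003, -0.00354, 0, 0, 0, -0.05],
    [0.0003, -0.00354, 0, 0, 0, -0.05],
    [0.0003, -0.00354, 0, 0, 0, -0.05],
    [0.0003, -0.00354, 0, 0, 0, -0.05],
    [0.0003, -0.00354, 0, 0, 0, -0.05],
    [0.0003, -0.00354, 0, 0, 0, -0.05],
    [0.0003, -0.00354, 0, 0, 0, -0.05],
    [0.0003, -0.00354, 0, 0, 0, -0.05],
    [0.0003, -0.00354, 0, 0, 0, -0.05],
    [0.0003, -0.00354, 0, 0, 0, -0.05],
    [0.0003, -0.00354, 0, 0, 0, -0.05]
  ]
}}

```text
clock: 19.63
eef_pos: [597.9, 51.7, 102.6]
tcp_rot: [3.14, -0.001, 0.849]
contact_force: [1.1, -1.0, -0.1]
opening: 0.0
```

```bash
python3 chk.py 1.05 -.2 s11.png
```

```text
19.6333 [597.93146618  51.73594987 102.58483622] [ 3.14015588e+00 -1.17336700e-03  8.49394280e-01] [ 1.12607328 -0.98076064 -0.13920068] -0.7652735325775035
ideal [597.75328436  51.43484303] next [[-0.0, -3.5, 0.6, -0.0506], [0.3, -3.5, -0.0, -0.05]]
```

View pics/s11.png

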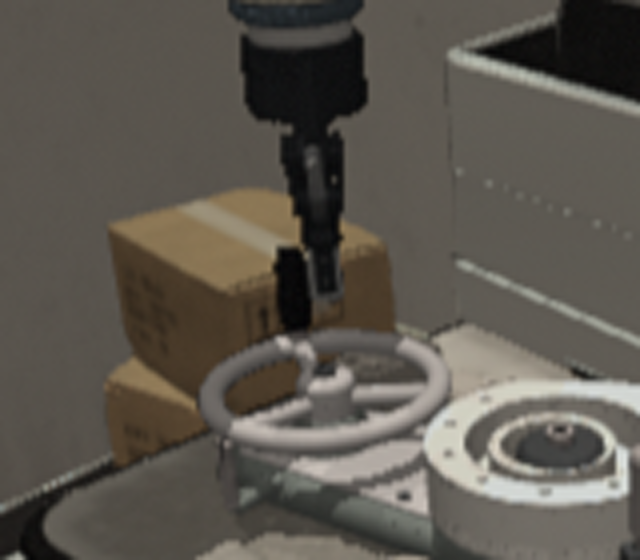

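Handle at about (292,290), finger just behind it, contact kept. Going on.

Call:
{"name": "arm_command", "arguments": {
  "targets": [
    [0, -0.0035, 0, 0, 0, -0.05],
    [0.0003, -0.00354, 0, 0, 0, -0.05],
    [0.0003, -0.00354, 0, 0, 0, -0.05],
    [0.0003, -0.00354, 0, 0, 0, -0.05],
    [0.0003, -0.00354, 0, 0, 0, -0.05],
    [0.0003, -0.00354, 0, 0, 0, -0.05],
    [0.0003, -0.00354, 0, 0, 0, -0.05],
    [0.0003, -0.00354, 0, 0, 0, -0.05],
    [0.0003, -0.00354, 0, 0, 0, -0.05],
    [0.0003, -0.00354, 0, 0, 0, -0.05],
    [0.0003, -0.00354, 0, 0, 0, -0.05],
    [0.0003, -0.00354, 0, 0, 0, -0.05],
    [0.0003, -0.00354, 0, 0, 0, -0.05],
    [0.0003, -0.00354, 0, 0, 0, -0.05],
    [0.0003, -0.00354, 0, 0, 0, -0.05],
    [0.0003, -0.00354, 0, 0, 0, -0.05],
    [0.0003, -0.00354, 0, 0, 0, -0.05],
    [0.0003, -0.00354, 0, 0, 0, -0.05],
    [0.0003, -0.00354, 0, 0, 0, -0.05],
    [0.0003, -0.00354, 0, 0, 0, -0.05]
  ]
}}

```text
clock: 21.35
eef_pos: [533.3, 73.5, 102.6]
tcp_rot: [3.14, 0.0, 1.849]
contact_force: [1.9, -0.8, 0.0]
opening: -0.001
```

```bash
python3 chk.py 2.05 -.2 s12.png
```

```text
21.35 [533.32333212  73.47755969 102.58665081] [3.13975728e+00 4.37483067e-04 1.84880945e+00] [ 1.87939894 -0.81368997  0.02120785] -1.7144216561251076
ideal [533.35082069  73.45307597] next [[0.3, -3.5, 0.6, -0.0512], [0.3, -3.5, -0.0, -0.05]]
```

View pics/s12.png

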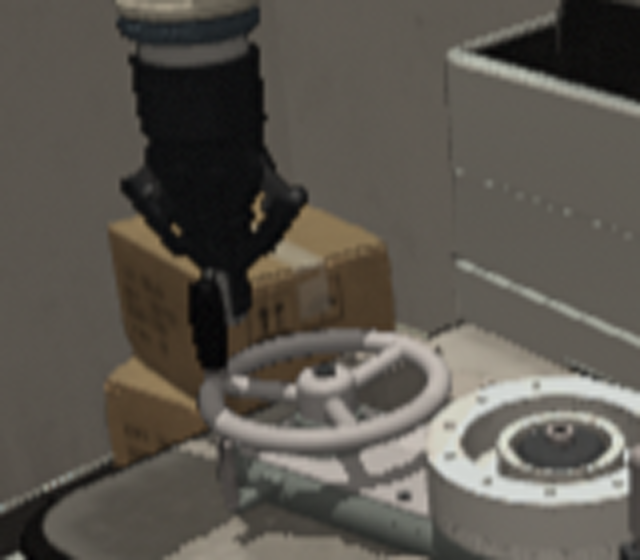

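Call:
{"name": "arm_command", "arguments": {
  "targets": [
    [0.0003, -0.0035, 0, 0, 0, -0.05],
    [0.0003, -0.00354, 0, 0, 0, -0.05],
    [0.0003, -0.00354, 0, 0, 0, -0.05],
    [0.0003, -0.00354, 0, 0, 0, -0.05],
    [0.0003, -0.00354, 0, 0, 0, -0.05],
    [0.0003, -0.00354, 0, 0, 0, -0.05],
    [0.0003, -0.00354, 0, 0, 0, -0.05],
    [0.0003, -0.00354, 0, 0, 0, -0.05],
    [0.0003, -0.00354, 0, 0, 0, -0.05],
    [0.0003, -0.00354, 0, 0, 0, -0.05],
    [0.0003, -0.00354, 0, 0, 0, -0.05],
    [0.0003, -0.00354, 0, 0, 0, -0.05],
    [0.0003, -0.00354, 0, 0, 0, -0.05],
    [0.0003, -0.00354, 0, 0, 0, -0.05],
    [0.0003, -0.00354, 0, 0, 0, -0.05],
    [0.0003, -0.00354, 0, 0, 0, -0.05],
    [0.0003, -0.00354, 0, 0, 0, -0.05],
    [0.0003, -0.00354, 0, 0, 0, -0.05]
  ]
}}

```text
clock: 22.9
eef_pos: [483.1, 37.7, 102.6]
tcp_rot: [3.141, 0.001, 2.748]
contact_force: [1.1, 1.4, -0.0]
opening: 0.004
```

```bash
python3 chk.py 2.95 -.2 s13.png
python3 - <<'E'
from h import *
from rig import r
s=r.sense()
ph=np.arange(2.975,3.21,.025)
for x in rows(s,ph,ph*0+2.75): print([float(v) for v in x])
snap(r,"top","t13.png",(195,160,315,290),4.5)
E
```

```text
22.9 [483.14957085  37.71591043 102.63712364] [3.14051230e+00 1.49623156e-03 2.74803065e+00] [ 1.10940123  1.43191054 -0.03114012] -2.6737134282182256
ideal [483.11398321  37.54508294] next [[0.3, -3.7, 0.6, -0.052], [0.3, -3.5, -0.0, -0.05]]
[-0.9, -1.3, 0.5, 0.0018]
[-0.4, -1.7, -0.0, -0.0]
[-0.5, -1.7, -0.0, -0.0]
[-0.5, -1.7, -0.0, -0.0]
[-0.6, -1.7, -0.0, -0.0]
[-0.6, -1.7, -0.0, -0.0]
[-0.6, -1.7, -0.0, -0.0]
[-0.7, -1.7, -0.0, -0.0]
[-0.7, -1.6, -0.0, -0.0]
[-0.8, -1.6, -0.0, -0.0]
```

View pics/s13.png

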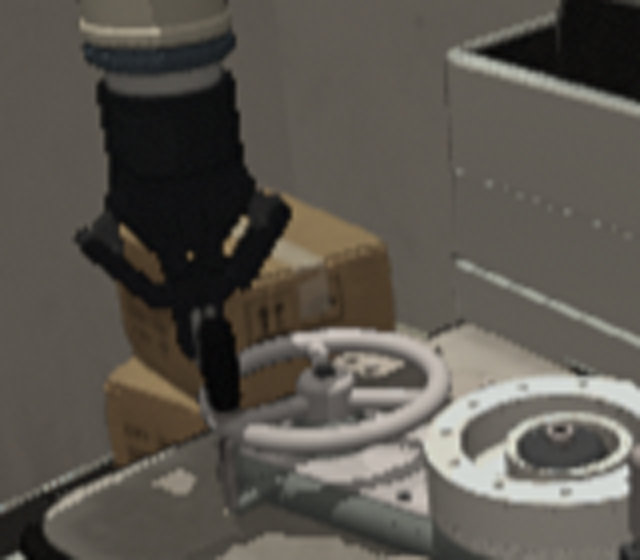

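View pics/t13.png

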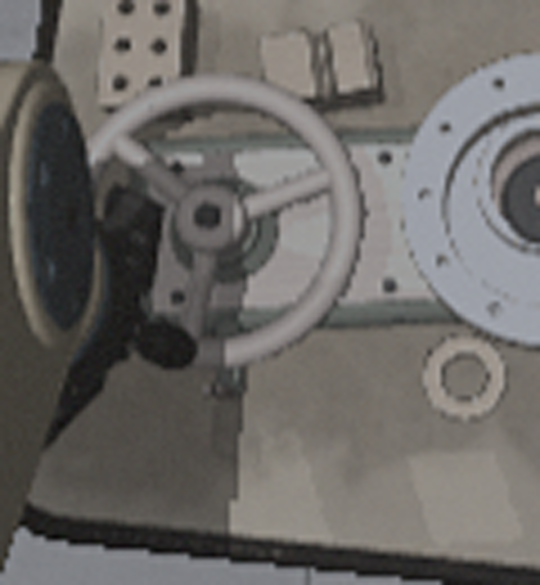

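Call:
{"name": "arm_command", "arguments": {
  "targets": [
    [-0.0007, -0.0013, 0, 0, 0, 0],
    [-0.0004, -0.0017, 0, 0, 0, 0],
    [-0.0005, -0.0017, 0, 0, 0, 0],
    [-0.0005, -0.0017, 0, 0, 0, 0],
    [-0.0006, -0.0017, 0, 0, 0, 0],
    [-0.0006, -0.0017, 0, 0, 0, 0],
    [0, 0, 0, 0, 0, 0]
  ]
}}

```text
clock: 23.58
eef_pos: [481.6, 26.9, 102.3]
tcp_rot: [-3.141, 0.0, 2.75]
contact_force: [-0.8, 0.7, -0.3]
opening: -0.002
```

Run:
```python
from h import *
from rig import r
s=r.sense(); print(s["eef_pos"],s["tcp_rot"],s["contact_force"],tcp(3.1,2.75))
snap(r,"top","t14.png",(195,180,295,260),7.5)
a=cv2.imread("pics/top0.png")[180:260,195:295]; cv2.imwrite("pics/t14ref.png",cv2.resize(a,None,fx=7.5,fy=7.5,interpolation=cv2.INTER_CUBIC))
```

```text
[481.62025962  26.93143871 102.26132184] [-3.14132362e+00  8.78958605e-05  2.74961117e+00] [-0.82929428  0.70269831 -0.25280513] [481.85881101  26.82846003]
```

View pics/t14.png

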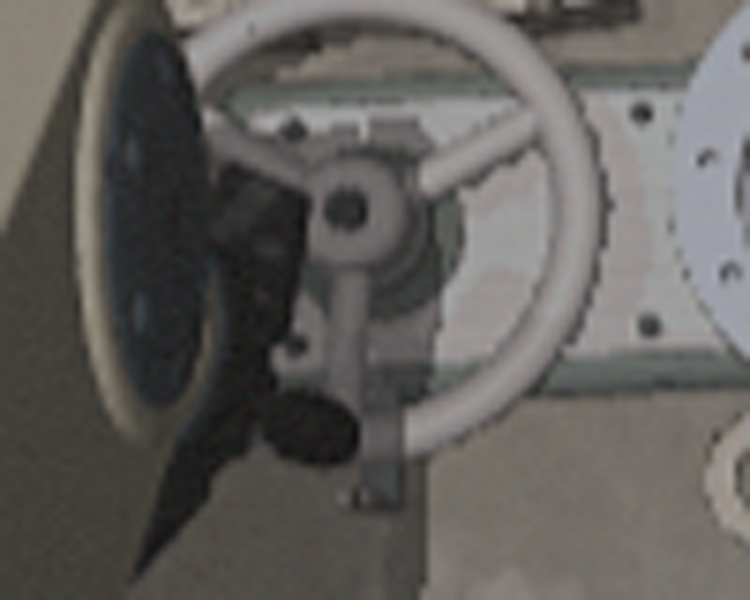

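View pics/t14ref.png

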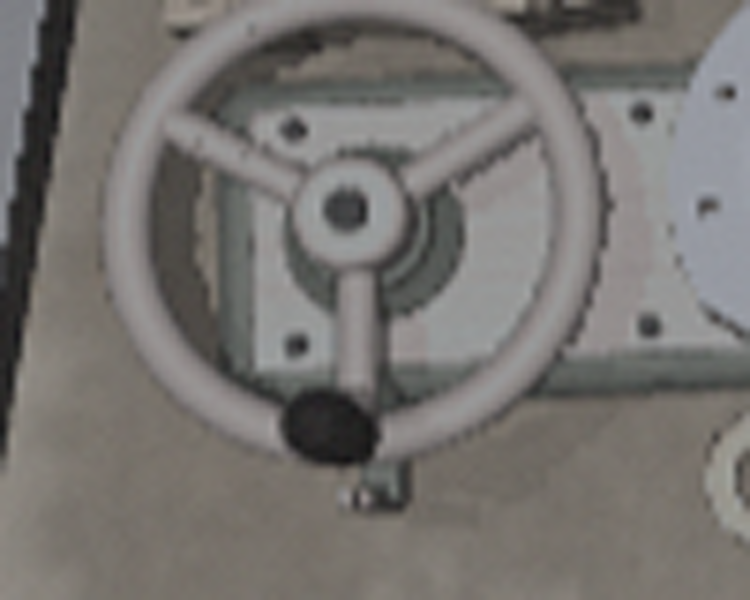

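Call:
{"name": "arm_command", "arguments": {
  "targets": [
    [-0.0006, -0.0012, 0, 0, 0, 0],
    [-0.0006, -0.0013, 0, 0, 0, 0],
    [-0.0006, -0.0013, 0, 0, 0, 0],
    [-0.0006, -0.0012, 0, 0, 0, 0],
    [0, 0, 0, 0, 0, 0],
    [0, 0, 0, 0, 0, 0]
  ]
}}

```text
clock: 24.13
eef_pos: [482.1, 21.6, 102.3]
tcp_rot: [-3.141, 0.0, 2.75]
contact_force: [-1.3, -0.3, 0.2]
opening: 0.002
```

Run:
```python
from h import *
from rig import r
s=r.sense(); print(s["eef_pos"],s["tcp_rot"],s["contact_force"],tcp(3.17,2.75))
snap(r,"top","t15.png",(195,180,295,260),7.5)
```

```text
[482.06239652  21.60826271 102.32999193] [-3.14146431e+00  2.85503184e-04  2.74999700e+00] [-1.29411762 -0.29661928  0.24610825] [481.82559106  21.78959847]
```

View pics/t15.png

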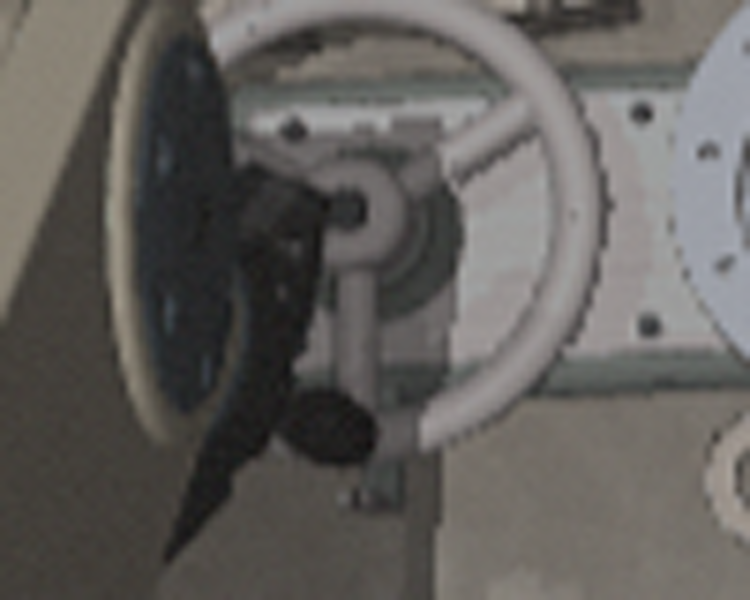

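Call:
{"name": "arm_command", "arguments": {
  "targets": [
    [0, 0.001, 0, 0, 0, 0],
    [0, 0.003, 0, 0, 0, 0],
    [0, 0.006, 0, 0, 0, 0],
    [0, 0.006, 0, 0, 0, 0],
    [0, 0.002, -0.005, 0, 0, 0],
    [0, 0, -0.015, 0, 0, 0],
    [0, 0, -0.02, 0, 0, 0],
    [0, 0, -0.02, 0, 0, 0],
    [0, 0, -0.02, 0, 0, 0],
    [0, 0, 0, 0, 0, 0]
  ]
}}

```text
clock: 25.02
eef_pos: [491.1, 39.0, 186.1]
tcp_rot: [3.139, 0.005, 2.75]
contact_force: [1.1, 0.3, 0.9]
opening: -0.002
```

Call:
{"name": "arm_command", "arguments": {
  "targets": [
    [0.01, 0, 0, 0, 0, 0.12],
    [0, 0, 0, 0, 0, 0.12],
    [0, 0, 0, 0, 0, 0.12],
    [0, 0, 0, 0, 0, 0.12],
    [0, 0, 0, 0, 0, 0.12],
    [0, 0, 0, 0, 0, 0.12],
    [0, 0, 0, 0, 0, 0.12],
    [0, 0, 0, 0, 0, 0.12],
    [0, 0, 0, 0, 0, 0.12],
    [0, 0, 0, 0, 0, 0.12],
    [0, 0, 0, 0, 0, 0.12],
    [0, 0, 0, 0, 0, 0.12],
    [0, 0, 0, 0, 0, 0.12],
    [0, 0, 0, 0, 0, 0.12],
    [0, 0, 0, 0, 0, 0.12],
    [0, 0, 0, 0, 0, 0.12],
    [0, 0, 0, 0, 0, 0.12],
    [0, 0, 0, 0, 0, 0.12],
    [0, 0, 0, 0, 0, 0.12],
    [0, 0, 0, 0, 0, 0.12]
  ]
}}

```text
clock: 26.68
eef_pos: [479.4, 42.5, 181.9]
tcp_rot: [-3.141, 0.0, 0.344]
contact_force: [-0.5, -0.9, -0.9]
opening: 0.0
```

Call:
{"name": "arm_command", "arguments": {
  "targets": [
    [0, 0, 0, 0, 0, 0.12],
    [0, 0, 0, 0, 0, 0.12],
    [0, 0, 0, 0, 0, 0.12],
    [0, 0, 0, 0, 0, 0.12],
    [0, 0, 0, 0, 0, 0.12],
    [0, 0, 0, 0, 0, 0.12],
    [0, 0, 0, 0, 0, 0.12],
    [0, 0, 0, 0, 0, 0.04],
    [0, 0, 0, 0, 0, 0],
    [0, 0, 0, 0, 0, 0]
  ]
}}

```text
clock: 27.52
eef_pos: [479.4, 42.4, 182.0]
tcp_rot: [3.141, 0.0, -0.528]
contact_force: [0.0, 0.0, 0.4]
opening: -0.0
```

Run:
```python
from h import *
from rig import r
s=r.sense(); print(s["clock"],s["eef_pos"],s["tcp_rot"],s["contact_force"],s["qpos"])
d=np.array([-.51,-.86]); post=np.array([500.4,-279.9]); g=post+d*38; print(g,to_tool(s,[*g,185]))
snap(r,"scene","s16.png",(190,100,390,250),4);snap(r,"top","t16.png",(195,160,415,290),3.6)
```

```text
27.5167 [479.43829549  42.4344759  182.04539936] [ 3.14137212e+00  2.87598412e-04 -5.27910910e-01] [0.02050708 0.04430768 0.44462288] [ 8.51728123e-02  1.88449606e-01  1.98211202e+00 -1.80344236e-05
  9.71393145e-01  6.13093867e-01]
[ 481.02 -312.58] [180.19687207 305.88716765  -2.93896567]
```

View pics/s16.png

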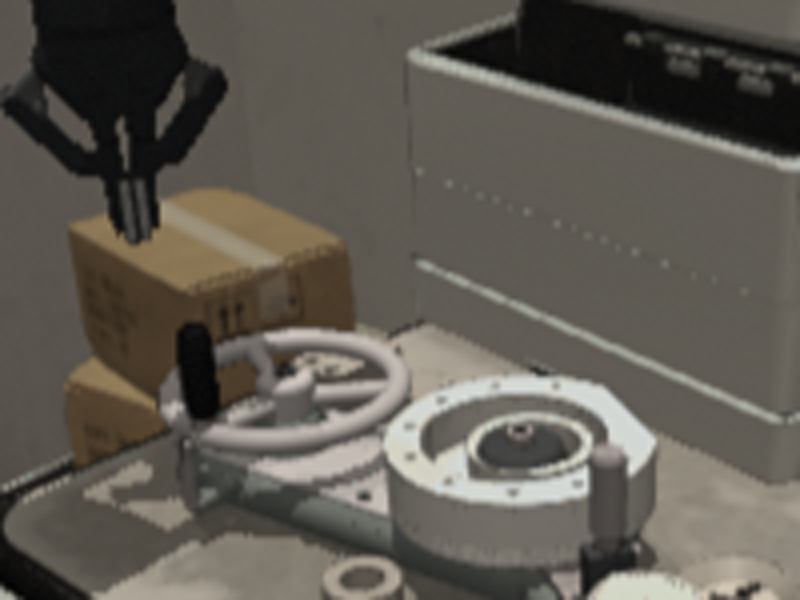

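View pics/t16.png

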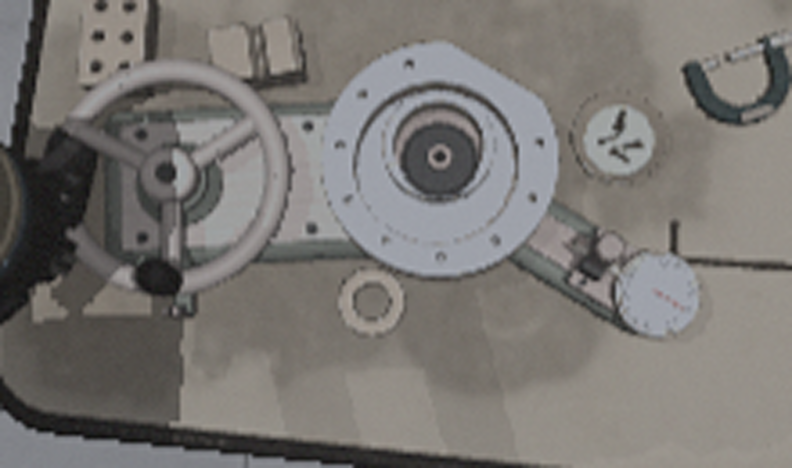

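Call:
{"name": "arm_command", "arguments": {
  "targets": [
    [0.01, 0.017, 0, 0, 0, 0],
    [0.01, 0.017, 0, 0, 0, 0],
    [0.01, 0.017, 0, 0, 0, 0],
    [0.01, 0.017, 0, 0, 0, 0],
    [0.01, 0.017, 0, 0, 0, 0],
    [0.01, 0.017, 0, 0, 0, 0],
    [0.01, 0.017, 0, 0, 0, 0],
    [0.01, 0.017, 0, 0, 0, 0],
    [0.01, 0.017, 0, 0, 0, 0],
    [0.01, 0.017, 0, 0, 0, 0],
    [0.01, 0.017, 0, 0, 0, 0],
    [0.01, 0.017, 0, 0, 0, 0],
    [0.01, 0.017, 0, 0, 0, 0],
    [0.01, 0.017, 0, 0, 0, 0],
    [0.01, 0.017, 0, 0, 0, 0],
    [0.01, 0.017, 0, 0, 0, 0],
    [0.01, 0.017, 0, 0, 0, 0],
    [0.01, 0.017, 0, 0, 0, 0],
    [0, 0, 0, 0, 0, 0],
    [0, 0, 0, 0, 0, 0]
  ]
}}

```text
clock: 29.28
eef_pos: [480.0, -313.3, 182.0]
tcp_rot: [-3.141, 0.0, -0.531]
contact_force: [0.3, -0.7, 0.3]
opening: 0.002
```

Run:
```python
from h import *
from rig import r
s=r.sense(); print(s["clock"],s["eef_pos"],s["tcp_rot"])
print(to_tool(s,[481.02,-312.58,104]))
snap(r,"scene","s17.png",(260,120,420,270),4);snap(r,"top","t17.png",(195,160,415,290),3.6)
```

```text
29.2833 [ 479.99783628 -313.30267119  182.01146915] [-3.14144503e+00  3.35526851e-04 -5.30656781e-01]
[ 0.5420216  -1.12908675 78.01145921]
```

View pics/s17.png

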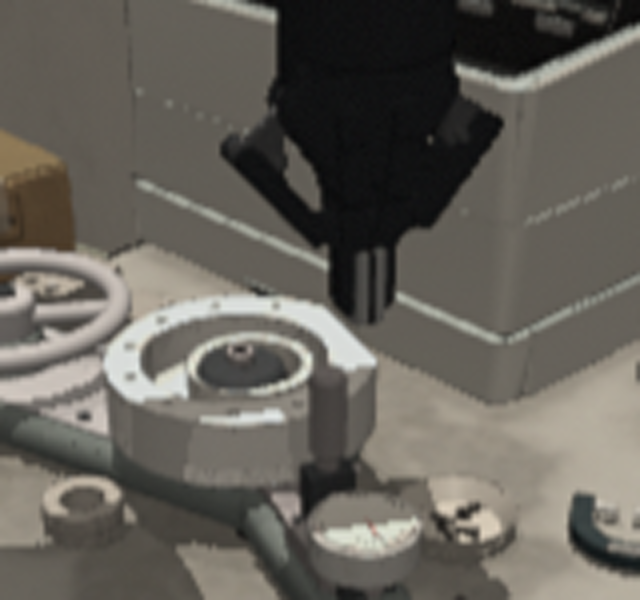

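View pics/t17.png

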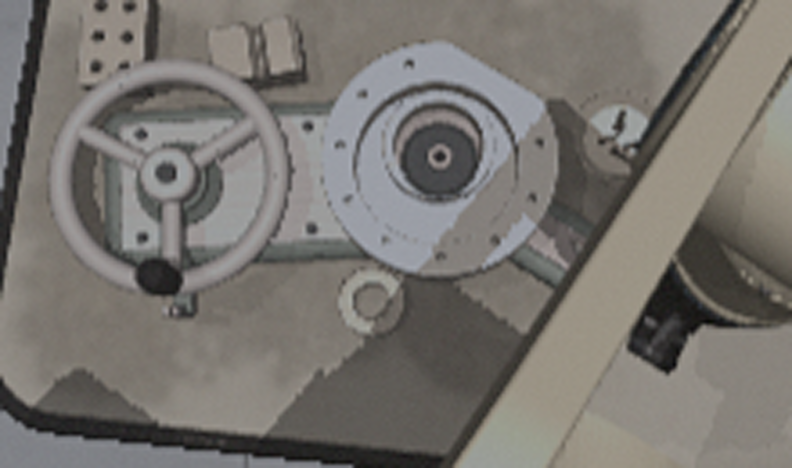

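Call:
{"name": "arm_command", "arguments": {
  "targets": [
    [0.0005, 0, 0.013, 0, 0, 0],
    [0, 0, 0.013, 0, 0, 0],
    [0, 0, 0.013, 0, 0, 0],
    [0, 0, 0.013, 0, 0, 0],
    [0, 0, 0.013, 0, 0, 0],
    [0, 0, 0.01, 0, 0, 0],
    [0, 0, 0, 0, 0, 0],
    [0, 0, 0, 0, 0, 0]
  ]
}}

```text
clock: 30.05
eef_pos: [480.5, -312.3, 107.0]
tcp_rot: [-3.141, 0.001, -0.529]
contact_force: [0.6, 0.0, -0.3]
opening: -0.0
```

Call:
{"name": "arm_command", "arguments": {
  "targets": [
    [0, -0.002, 0, 0, 0, 0],
    [0, -0.002, 0, 0, 0, 0],
    [0, -0.002, 0, 0, 0, 0],
    [0, -0.002, 0, 0, 0, 0],
    [0, -0.002, 0, 0, 0, 0],
    [0, -0.002, 0, 0, 0, 0],
    [0, -0.002, 0, 0, 0, 0],
    [0, -0.001, 0, 0, 0, 0],
    [0, -0.001, 0, 0, 0, 0],
    [0, -0.001, 0, 0, 0, 0],
    [0, -0.001, 0, 0, 0, 0],
    [0, -0.001, 0, 0, 0, 0],
    [0, -0.001, 0, 0, 0, 0],
    [0, -0.001, 0, 0, 0, 0]
  ]
}}

```text
clock: 31.22
eef_pos: [491.1, -295.0, 107.3]
tcp_rot: [3.141, 0.0, -0.53]
contact_force: [-1.4, -1.5, -0.2]
opening: -0.001
```

Call:
{"name": "arm_command", "arguments": {
  "targets": [
    [0, -0.001, 0, 0, 0, 0],
    [0, -0.001, 0, 0, 0, 0],
    [0, -0.001, 0, 0, 0, 0],
    [0, -0.001, 0, 0, 0, 0],
    [0, -0.001, 0, 0, 0, 0],
    [0, -0.001, 0, 0, 0, 0],
    [0, -0.001, 0, 0, 0, 0],
    [0, -0.001, 0, 0, 0, 0],
    [0, -0.001, 0, 0, 0, 0],
    [0, -0.001, 0, 0, 0, 0],
    [0, -0.001, 0, 0, 0, 0],
    [0, -0.001, 0, 0, 0, 0],
    [0, -0.001, 0, 0, 0, 0],
    [0, -0.001, 0, 0, 0, 0],
    [0, -0.001, 0, 0, 0, 0]
  ]
}}

```text
clock: 32.47
eef_pos: [498.8, -281.8, 107.3]
tcp_rot: [-3.142, 0.0, -0.53]
contact_force: [-1.0, -2.5, -1.2]
opening: 0.003
```

Run:
```python
from h import *
from rig import r
s=r.sense(); print(s["clock"],s["eef_pos"],s["tcp_rot"],s["contact_force"])
g=np.array([512.6,-259.2])+20.5*np.array([-.51,-.86]);print(to_tool(s,[*g,104]))
snap(r,"scene","s18.png",(260,120,420,270),4)
```

```text
32.4667 [ 498.84106641 -281.83725149  107.2754375 ] [-3.14157241e+00  4.73111764e-05 -5.30021672e-01] [-1.01096273 -2.51227061 -1.2022102 ]
[ 0.31934982 -5.9904812   3.27554364]
```

View pics/s18.png

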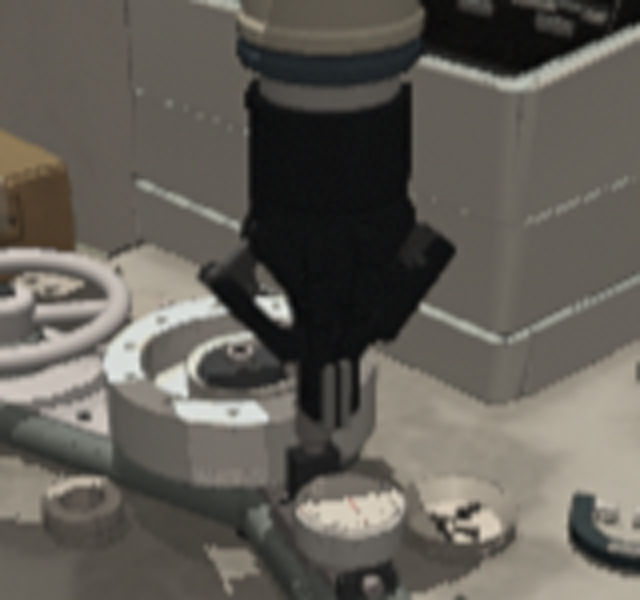

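About 6 mm to go, force 2.5–3 N. Creep to the stop.

Call:
{"name": "arm_command", "arguments": {
  "targets": [
    [0, -0.001, 0, 0, 0, 0],
    [0, -0.001, 0, 0, 0, 0],
    [0, -0.001, 0, 0, 0, 0],
    [0, -0.001, 0, 0, 0, 0],
    [0, -0.001, 0, 0, 0, 0]
  ]
}}

```text
clock: 32.93
eef_pos: [501.4, -277.5, 107.3]
tcp_rot: [3.142, 0.0, -0.53]
contact_force: [-1.9, -1.7, -1.3]
opening: -0.002
```

Call:
{"name": "arm_command", "arguments": {
  "targets": [
    [0, -0.001, 0, 0, 0, 0],
    [0, -0.001, 0, 0, 0, 0]
  ]
}}

```text
clock: 33.1
eef_pos: [502.1, -276.2, 107.3]
tcp_rot: [3.141, 0.0, -0.529]
contact_force: [-6.9, -8.3, -0.3]
opening: -0.0
```

Call:
{"name": "arm_command", "arguments": {
  "targets": [
    [0, -0.0005, 0, 0, 0, 0],
    [0, -0.0005, 0, 0, 0, 0]
  ]
}}

```text
clock: 33.27
eef_pos: [502.1, -276.2, 107.3]
tcp_rot: [3.139, 0.0, -0.529]
contact_force: [-7.5, -10.8, 1.1]
opening: -0.002
```

Call:
{"name": "arm_command", "arguments": {
  "targets": [
    [0, 0.001, 0, 0, 0, 0],
    [0, 0.002, 0, 0, 0, 0],
    [0, 0.005, 0, 0, 0, 0],
    [0, 0.008, 0, 0, 0, 0],
    [0, 0.004, 0, 0, 0, 0],
    [0, 0, -0.015, 0, 0, 0],
    [0, 0, -0.02, 0, 0, 0],
    [0, 0, -0.02, 0, 0, 0],
    [0, 0, -0.02, 0, 0, 0],
    [0, 0.02, -0.02, 0, 0, 0],
    [0, 0.03, 0, 0, 0, 0],
    [0, 0.03, 0, 0, 0, 0],
    [0, 0.03, 0, 0, 0, 0],
    [0, 0.03, 0, 0, 0, 0],
    [0, 0.02, 0, 0, 0, 0],
    [0, 0, 0, 0, 0, 0],
    [0, 0, 0, 0, 0, 0]
  ]
}}

```text
clock: 34.68
eef_pos: [411.1, -431.2, 202.2]
tcp_rot: [-3.141, 0.0, -0.533]
contact_force: [1.9, 0.6, 0.1]
opening: -0.005
```

Run:
```python
from h import *
from rig import r
s=r.sense(); print(s["clock"],s["eef_pos"],s["contact_force"])
snap(r,"scene","s19.png",(220,170,420,300),4);snap(r,"top","t19.png",(195,140,425,270),3.4)
```

```text
34.6833 [ 411.08522968 -431.1719684   202.18107156] [1.90115102 0.62102248 0.07440226]
```

View pics/s19.png

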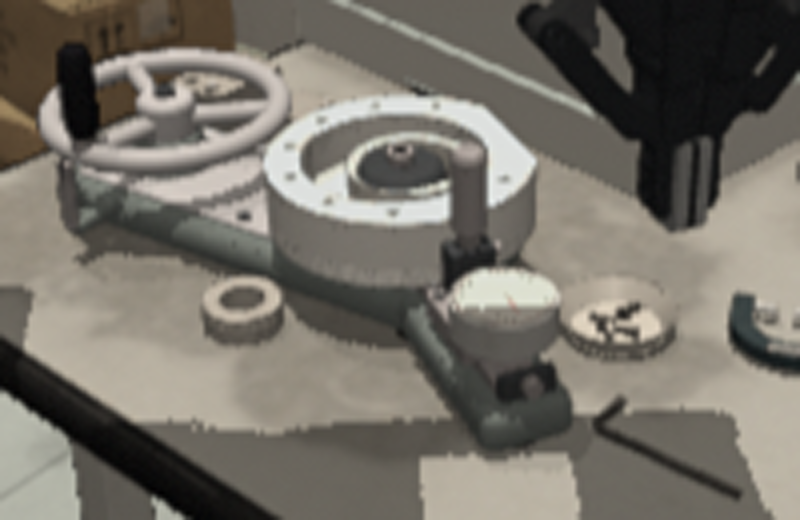

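View pics/t19.png

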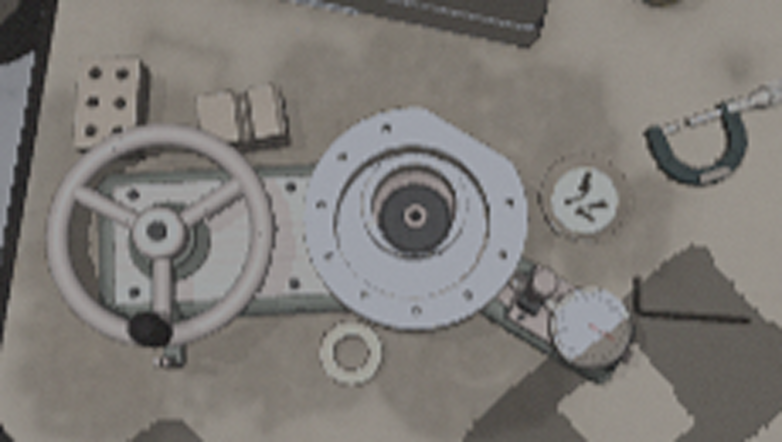

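Both pictures match the start views: handle at (150,330) and post top at (469,150), same pixels as before. The slide is home, the flange is half a turn round, the loose parts have not moved and the arm is clear. I'm handing the job in.

```bash
python3 -c "
from rig import r
print(r.sign_off())"
```

```text
the job is handed in; nothing more can be done
None
```

The job is done and handed in at about 35 s. Sign-off reports no verdict, so this rests on my own checks.

- **Slide back:** I pushed the slide by its post to the rear stop with shut fingers. The force there rose to about 20 N.
- **Wheel:** I pushed the wheel by its handle anticlockwise through one full turn, with about 1.5–3.5 N wherever I read it.
- **Slide home:** I pushed the slide to its front stop, with about 13 N at the stop.

In the last pictures the handle and the post are back at their starting pixels. Measured against the start picture, the wheel is within about 0.03 rad of zero. The flange stands half a turn round, and none of the loose parts has visibly moved. The arm is clear. No check failed or disagreed.

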